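Put the wireless handset on charge

ROBOT

A 7-joint arm with a two-finger parallel gripper is mounted at the origin on the work surface. World frame = base frame: x ahead of the robot, y to its left, z up, the work surface at z = 0. Lengths are in m, angles in rad, forces in N, time in s.
With the tool pointing down it reaches from about 0.4 to 0.9 m from the base axis. Payload 5.6 kg.
Tool frame: the origin (TCP) lies midway between the tips of the shut fingers; the grasp point (between the pads) lies 19 mm behind it; z points along the fingers, y is the line along which they close (so a half turn about z gives the same grasp; the last joint's range is limited). The gripper opens to 92 mm and grips with 3 to 60 N. Pads are 20 mm wide; open, the fingers measure 128 mm over their backs; the gripper's body (75 mm by 189 mm) begins 69 mm behind the grasp point.
Start: joints at [1.172, 0.468, -0.012, 1.603, 0.006, 1.071, -0.056], TCP at [0.226, -0.609, 0.215] pointing down, gripper open.
Joint ranges: [-2.53, 2.53], [-0.31, 2.02], [-1.57, 1.55], [0.28, 2.44], [-1.29, 4.43], [0.15, 1.84], [-2.92, 2.92]. Speed limits (rad/s): [2.57, 2.57, 3.14, 3.14, 3.14, 3.14, 3.14].

INTERFACE

Orientations are given as a rotation vector (axis times angle).
In Python, from cell import manip gives the robot as it stands.
- The arm moves only by the tool send_rows, never from a script. Its arguments are lists of equal length, an entry for each row: "delta_rot": the turn, a rotation vector about the tool's x, y, z in rad, a list of three; "linear": the shift along the tool's x, y, z in units of 60 mm (1.0 is 60 mm), a list of three; "gripper": the opening, from -1 (shut) to 1 (fully open). In form: {"delta_rot": [[rx, ry, rz], ...], "linear": [[tx, ty, tz], ...], "gripper": [gripper, ...]}. A call has 1 to 20 rows; each row shifts and turns the commanded pose from where the row before left it, along the tool's axes as they then stand; what a row does not reach is not made up. A row lasts 1/8 s, in which the tool goes at most 62.5 mm and 10.7 degrees, less where a joint would pass 70% of its speed; a pose out of reach is approached as far as the arm can. A call is refused whole if a number of a shift passes 1 or a number of a turn 0.188, either way. A call with a gripper value outside its range is refused whole. The fingers move at their own pace and stop on an object; the grip force is fixed at half the most. Time passes only in rows, so rows that do not move let the fingers close. It gives the time, the measured TCP pose, the force, the opening and the grip force at its end, in the units of the state.
- manip.state(): the state, without advancing time (a new reading comes with each control period).
- manip.capture(name): name is "scene" or "side" or "wrist"; returns the picture (420x560x3 uint8, red, green, blue); there is no depth.
- manip.get_calibration(name): a dict with "fx", "fy", "cx", "cy" (pixels), "R" (3x3) and "t" (3): a world point X has camera coordinates R X + t. Camera axes: x right, y down, z forward; pixel columns grow to the right and rows downward; lengths in m; the calibration is good to about 2 mm. The wrist camera is an equidistant fisheye: a pixel r from the principal point sees the ray r / f radians off the axis. A picture is of the moment at which its call begins: read the wrist's pose just before it. get_calibration takes no time and is no camera call; for the wrist camera it gives the pose at the moment of the call.
- manip.close_job(): hands the job in; it is judged then, once.
Trained networks look in the newest picture that a camera, given by its name, has taken for a name from the list of things; names that differ only in an ending like _2 or _b are one class to them, and where a whole thing is asked for, a point or a joint stands for the part that bears it (a point fixed in the world has none). Each returns a list of dicts, best first, with "p" (0 to 1); they miss things now and then, are a little off and sometimes report something else, mostly with a low value. They report only what shows in the picture. A call takes as long as a camera call. They do not tell look-alikes from the thing itself.
- manip.boxes_of(thing, camera): "box" ([left, top, right, bottom] as shares, 0 to 1, of the picture: columns of its width, rows of its height, round what is visible of it).
- manip.mark_of(thing, camera): "position" ([column, row] as shares, 0 to 1, of the picture: columns of its width, rows of its height: a listed point, or the origin of a listed thing).
The state is a dict: "t": time; "joints": joint angles; "joint_vel": joint speeds; "joint_efforts": joint torques, N m; "ee_pos": TCP position; "ee_rot": TCP orientation; "force": force on the tool from outside, world axes, zero at the start; "wrist_torque": the same for the moment, N m; "gripper_width": finger opening in m; "finger_force": force on a finger pad.
Only numpy, scipy, OpenCV 4.12 (cv2) and the standard library are available. Lean on these libraries where they do the work, as an engineer would, in place of code of your own. Each camera call takes 0.05 s, during which the arm holds its last target. There are 200 camera calls.

TASK

Put the wireless handset on charge: pull the dust plug out of the charger's pocket and put it in the parts tray, then lift the handset up and off its peg, lower it gently all the way into the pocket, base first and upright, let go of it, and then press the charger's start button fully down and let it spring back. The handset's case is thin plastic: grip it with no more than about 20 N, and neither drag it against the rack nor force it into or drop it into the charger. Leave the other things hanging, and the module and the meter on the table where they are.

Things in the scene. Friction and masses are not known exactly. Their poses are not given: they have to be found in the camera images.
- rack: Fixed aluminium rack: posts 380 mm apart, a level rail with three steel pegs, above them a lamp batten (65 mm deep, underside 410 mm above the table) that blocks an upright gripper: come in tilted, from the pegs' free ends. Origin on the table midway between the posts; x points from the pegs' free ends to the rail, y along the rail, z up.
- handset: Grey plastic handset with screen and keys, 165 (z) x 54 (y) x 26 mm (x), 0.3 kg, upright on any one peg. Origin: centre of underside; axes as the rack's. Solid to z = 105; above, a handle frame 16 mm thick, 54 wide, legs 9 wide (grip across the 54 mm near z = 140), window 36 wide from z = 105 to 153; its upper edge rests on the peg. Raise it 14 to 38 mm, then move it along the rack's -x.
- peg0 (a point): Peg at y = -110 mm on the rack, midway along its upper edge, 50 mm in front of the rail, 262 mm above the table, where an item hangs. Pegs are 10 mm thick, lie along the rack's x, end 40 mm further towards -x and turn up there 14 mm above the upper edge.
- peg1 (a point): Middle peg, as peg0, at y = 0 on the rack.
- peg2 (a point): Peg as peg0, at y = 110 mm on the rack.
- charger: Fixed black desk charger, base 190 x 110 x 14 mm. Origin: centre of its underside on the table; x towards its rear, z up. The pocket stands on the rear half, the start button on the front half.
- pocket (a point): Centre of the floor of the charger's pocket, 14 mm above the table, axes as the charger's. The pocket is 34 mm (x) by 62 mm (y) inside and 50 mm deep, walls 10 mm thick, rim 64 mm above the table. It is at first closed by the dust plug.
- start_top (a point): Top of the charger's round push button (32 mm across, grey), 103 mm in front of the pocket. It goes down 6 mm, fully down takes 5 N, and it springs back.
- start (a joint): Travel of the start button: 0 up, 0.006 m fully down.
- plug: Grey plastic dust plug, 90 mm tall, 0.12 kg: a foot 26 x 54 x 48 mm that stands in the pocket, a flange 50 x 78 x 6 mm that rests on the pocket's rim, and on top an upright grip 16 mm (x) by 44 mm (y) from z = 54 to 90 mm. Origin: centre of the foot's underside, z up.
- tray: Fixed grey open parts tray, 190 (x) x 150 (y) x 35 mm, walls and floor 4 mm, empty. Origin: centre of its underside on the table. It stands on one side of the robot and the charger on the other, either way round.
- spanner: Bystander: flat steel hook spanner, 160 mm long, hanging from another peg; leave it hanging. Origin at its lower end.
- lamp: Bystander: slim round inspection lamp, 158 mm long, 34 mm across, hanging from the remaining peg; leave it hanging. Origin at its lower end.
- module: Bystander: black terminal module, 75 x 110 x 47 mm, lying on the table between tray and charger. Origin: centre of its underside.
- meter: Bystander: black multimeter, 150 x 75 x 40 mm, lying between tray and charger. Origin: centre of its underside.
Not all that is in view belongs to the job. What is shaped like the handset but red is not meant.

How it is judged:
On the way, in this order (a step that is already met when the one before it is completed fails the run):
1. the dust plug is out of the charger and let go in the parts tray (x of plug in the frame of tray between -0.095 and 0.095 m and y of plug in the frame of tray between -0.075 and 0.075 m and height (world z) of plug below 0.05 m and linear speed of plug below 0.03 m/s and contact force between the fingers and plug below 0.2 N), for 0.2 s.
2. the handset is lifted off its peg and carried clear of the rack (contact force between handset and rack below 0.1 N and distance of handset from where it was at the start of the episode above 0.08 m and height (world z) of handset above 0.07 m), for 0.1 s.
3. the handset stands fully down in the pocket, let go (horizontal distance between handset and pocket below 0.01 m and z of handset in the frame of pocket below 0.006 m and angle between handset's own z axis and vertical below 0.15 rad and linear speed of handset below 0.03 m/s and contact force between the fingers and handset below 0.2 N), for 0.2 s.
4. the start button is pressed fully down, with the handset in the pocket (value of joint start above 0.0045 m and horizontal distance between handset and pocket below 0.01 m), for 0.03 s.
At the end, for the whole second after the job is handed in: The dust plug lies or stands inside the tray at rest; the handset stands in the charger's pocket, its underside within 6 mm of the pocket's floor and 10 mm of its centre, upright within 0.15 rad, at rest and let go; the start button is up again (under 2 mm) (all of step 1 and all of step 3 and value of joint start below 0.002 m); the robot touches nothing.
It fails at once if the handset is gripped too hard (over 50 N from the fingers, both together) (contact force between the fingers and handset above 50 N).
It fails at once if the handset is dragged against the rack (over 25 N) (contact force between handset and rack above 25 N).
It fails at once if the handset is forced or dropped into the charger (over 40 N) (contact force between handset and charger above 40 N).
It fails at once if a thing hanging beside the handset is disturbed (moved over 50 mm) (distance of any of spanner, lamp from where it was at the start of the episode above 0.05 m).
It fails at once if the module or the meter is moved over 30 mm (distance of any of module, meter from where it was at the start of the episode above 0.03 m).
It also fails if it takes over 72 s, if anything falls off the work surface, if the arm or the gripper's body presses on something with over 40 N, if the wrist force passes 120 N, or if a joint passes its speed limit or range.

## Working session

There is one attempt and no reset: what is moved stays moved. The work goes in short steps, Python scripts to look and compute and a tool call to move; the robot and the scene stay as the last step left them, time stands still between calls to the robot, and variables do not carry over. Pictures are saved under pics/ and viewed, at most 10 in all, crops included, and the job is handed in when it is done.

Besides the shell and the picture viewer there is one more tool, called after "Emit:" in YAML: its name, and indented under it one key for each argument. send_rows: Moves the arm, as the interface text tells. Its arguments: {"type":"object","properties":{"delta_rot":{"type":"array"},"linear":{"type":"array"},"gripper":{"type":"array"}},"required":["delta_rot","linear","gripper"]}

```bash
ls; mkdir -p pics
python3 - <<'E'
from cell import manip
import cv2,numpy as np
s=manip.state();print(s['t'],s['ee_pos'],s['ee_rot'],s['gripper_width'])
a=[]
for c in ['scene','side']:
    im=manip.capture(c);cv2.imwrite(f'pics/{c}0.png',im[:,:,::-1])
    k=manip.get_calibration(c);print(c,k['fx'],k['cx'],np.round(k['R'],3).tolist(),np.round(k['t'],3).tolist())
    for th in ['handset','peg0','peg1','peg2','charger','pocket','start_top','plug','tray','rack','spanner','lamp','module','meter']:
        print(th,[(round(d['p'],2),np.round(np.array(d['position'])*[560,420],1).tolist()) for d in manip.mark_of(th,c)][:3])
E
```

```text
pics
0.0 [ 0.22616233 -0.60879457  0.21365398] [-3.09041289e+00 -5.55548499e-01  6.66521352e-04] 0.0920523645368594
scene 462.65176541108053 283.31098345443525 [[-0.926, -0.378, 0.007], [-0.267, 0.64, -0.72], [0.267, -0.669, -0.693]] [0.555, 0.276, 1.06]
handset [(0.84, [255.6, 237.5]), (0.72, [210.7, 261.2]), (0.56, [222.0, 239.2])]
peg0 [(0.81, [237.2, 221.4]), (0.79, [274.4, 163.2]), (0.79, [254.8, 189.9])]
peg1 [(0.81, [237.2, 221.4]), (0.79, [274.4, 163.2]), (0.79, [254.8, 189.9])]
peg2 [(0.81, [237.2, 221.4]), (0.79, [274.4, 163.2]), (0.79, [254.8, 189.9])]
charger [(0.74, [293.0, 374.9])]
pocket [(0.96, [283.0, 359.3])]
start_top [(0.74, [324.9, 299.0]), (0.67, [321.5, 380.1])]
plug [(0.63, [281.0, 358.8])]
tray [(0.9, [362.0, 208.4]), (0.43, [276.5, 165.4]), (0.35, [258.8, 240.5])]
rack [(0.69, [324.0, 380.4])]
spanner [(0.29, [360.4, 204.7])]
lamp [(0.62, [275.9, 208.9])]
module [(0.77, [322.2, 301.0]), (0.32, [261.8, 239.5])]
meter [(0.57, [351.1, 252.0])]
side 380.5758401808285 278.7043341512804 [[-0.81, -0.587, -0.016], [-0.327, 0.473, -0.818], [0.488, -0.657, -0.575]] [0.491, 0.331, 0.6]
handset [(0.98, [253.8, 225.5]), (0.77, [201.0, 248.9]), (0.7, [232.4, 227.9])]
peg0 [(0.68, [279.4, 142.6]), (0.63, [248.0, 164.2]), (0.58, [205.9, 189.1])]
peg1 [(0.68, [279.4, 142.6]), (0.63, [248.0, 164.2]), (0.58, [205.9, 189.1])]
peg2 [(0.68, [279.4, 142.6]), (0.63, [248.0, 164.2]), (0.58, [205.9, 189.1])]
charger [(0.91, [254.8, 395.0]), (0.19, [238.9, 371.8])]
pocket [(0.62, [235.6, 371.4]), (0.16, [249.0, 165.0])]
start_top [(0.78, [275.9, 411.7])]
plug [(0.73, [236.3, 370.2])]
tray [(0.57, [383.1, 215.8])]
rack [(0.53, [356.1, 261.1]), (0.41, [205.3, 187.5])]
spanner [(0.73, [216.5, 250.4])]
lamp [(0.75, [236.4, 370.9]), (0.65, [278.8, 196.7])]
module [(0.86, [312.7, 308.3])]
meter [(0.92, [355.7, 262.5])]
```

View pics/scene0.png

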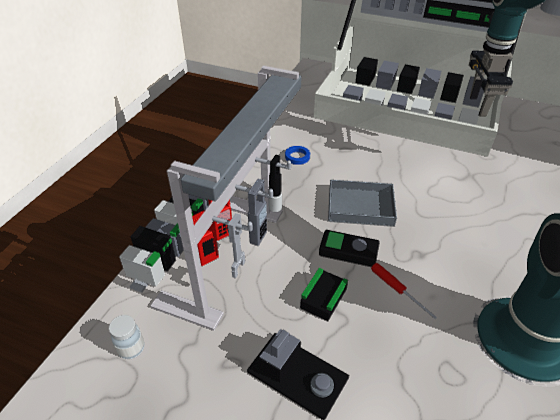

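View pics/side0.png

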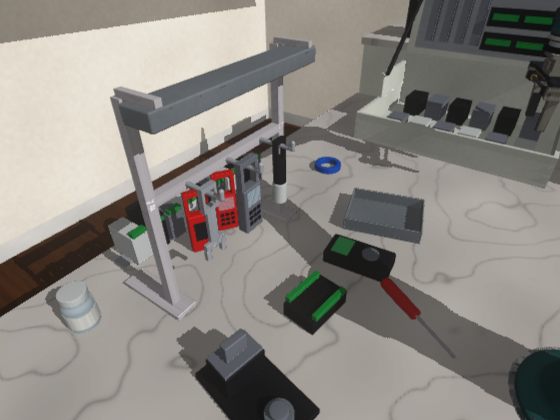

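The scene view shows the grey handset on the middle peg (scene 258,212; side 250,190). The spanner hangs on the near peg (237,245) and the lamp on the far peg (275,185), with red look-alikes behind the rack. The charger with its plug is at (290,370), the tray at (362,203), and the module and meter lie between them.

```bash
cat > h.py <<'E'
import numpy as np, cv2
from scipy.optimize import least_squares
from scipy.spatial.transform import Rotation as Ro
from cell import manip
def P(c):
    k=manip.get_calibration(c);K=np.array([[k['fx'],0,k['cx']],[0,k['fy'],k['cy']],[0,0,1]])
    return K,np.array(k['R']),np.array(k['t'])
def proj(c,X):
    K,R,t=c;q=(np.atleast_2d(X)@R.T+t)@K.T;return q[:,:2]/q[:,2:]
def tri(cs,uv):
    M=[K@np.c_[R,t] for K,R,t in cs]
    X=cv2.triangulatePoints(M[0],M[1],np.array(uv[0],float),np.array(uv[1],float)).ravel();X=X[:3]/X[3]
    e=np.hypot(*(proj(cs[0],X)[0]-uv[0]));return X,e
def onz(c,uv,z):
    K,R,t=c;d=R.T@np.linalg.solve(K,[*uv,1]);o=-R.T@t;return o+d*(z-o[2])/d[2]
E
python3 - <<'E'
from h import *
S,D=P('scene'),P('side')
print('cam',-S[1].T@S[2],-D[1].T@D[2])
pts={'pegA':([237.2,221.4],[205.9,189.1]),'pegB':([254.8,189.9],[248,164.2]),'pegC':([274.4,163.2],[279.4,142.6]),
'handset':([255.6,237.5],[253.8,225.5]),'pocket':([283,359.3],[235.6,371.4]),'start':([321.5,380.1],[275.9,411.7]),'tray':([362,208.4],[383.1,215.8]),'charger':([293,374.9],[254.8,395]),
'module':([322.2,301],[312.7,308.3]),'meter':([351.1,252],[355.7,262.5]),'plug':([281,358.8],[236.3,370.2]),'lamp':([275.9,208.9],[278.8,196.7]),'spanner':([236,276],[216.5,250.4])}
Z=dict(pegA=.262,pegB=.262,pegC=.262,pocket=.014,start=.03,tray=0,charger=0,plug=.014,module=0,meter=0)
for n,(a,b) in pts.items():
    X,e=tri([S,D],(a,b));print(n,np.round(X,3),round(e,1), *( [np.round(onz(S,a,Z[n])[:2],3),np.round(onz(D,b,Z[n])[:2],3)] if n in Z else []))
E
```

```text
cam [0.30426163 0.74215322 0.93024806] [0.21341438 0.52621933 0.62388867]
pegA [0.639 0.159 0.271] 0.9 [0.644 0.148] [0.648 0.153]
pegB [0.659 0.029 0.249] 0.6 [0.652 0.044] [0.644 0.043]
pegC [ 0.651 -0.067  0.26 ] 0.7 [ 0.65  -0.062] [ 0.648 -0.067]
handset [0.67  0.013 0.075] 1.1
pocket [0.483 0.289 0.045] 0.8 [0.49  0.271] [0.496 0.279]
start [0.394 0.3   0.04 ] 1.2 [0.396 0.293] [0.395 0.299]
tray [ 0.45  -0.215  0.058] 0.7 [ 0.461 -0.276] [ 0.473 -0.295]
charger [ 0.467  0.267 -0.047] 0.2 [0.459 0.29 ] [0.449 0.286]
module [0.462 0.086 0.006] 0.8 [0.463 0.084] [0.465 0.078]
meter [ 0.437 -0.055  0.042] 1.1 [ 0.442 -0.097] [ 0.453 -0.091]
plug [0.491 0.28  0.028] 0.6 [0.494 0.272] [0.496 0.276]
lamp [ 0.636 -0.041  0.139] 0.8
spanner [0.646 0.163 0.113] 3.9
```

```bash
cat >> h.py <<'E'
def dwn(yang):  # tool pointing down, tool y at world angle
    y=np.array([np.cos(yang),np.sin(yang),0]);z=np.array([0,0,-1.]);return np.c_[np.cross(y,z),y,z]
def pose():
    s=manip.state();return np.array(s['ee_pos']),Ro.from_rotvec(s['ee_rot']).as_matrix(),s
def plan(wps,g,p=None,R=None,step=.055,rs=.18):
    """wps: [(pos,R)], prints rows; shift in old axes then turn"""
    if p is None: p,R,_=pose()
    L,W=[],[]
    for tp,tR in wps:
        tp=np.array(tp,float);w=Ro.from_matrix(R.T@tR).as_rotvec()
        n=max(1,int(np.ceil(max(np.linalg.norm(tp-p)/step,np.linalg.norm(w)/rs))))
        for i in range(n,0,-1):
            l=np.round(R.T@(tp-p)/i/.06,3);w=np.round(Ro.from_matrix(R.T@tR).as_rotvec()/i,3)
            p=p+R@l*.06;R=R@Ro.from_rotvec(w).as_matrix();L.append(l.tolist());W.append(w.tolist())
    print(len(L),'end',np.round(p,4));print('"linear":',L,'\n"delta_rot":',W,'\n"gripper":',[g]*len(L))
E
python3 - <<'E'
from h import *
plan([([.40,-.28,.33],dwn(-.2)),([.40,.02,.30],dwn(.8)),([.43,.26,.28],dwn(1.36))],1)
E
```

```text
19 end [0.43 0.26 0.28]
"linear": [[0.578, -0.517, -0.24], [0.639, -0.44, -0.241], [0.689, -0.355, -0.24], [0.729, -0.265, -0.241], [0.757, -0.171, -0.24], [0.772, -0.074, -0.241], [0.775, 0.025, -0.24], [0.766, 0.123, -0.241], [0.817, -0.166, 0.083], [0.833, -0.028, 0.083], [0.826, 0.111, 0.084], [0.796, 0.247, 0.083], [0.744, 0.375, 0.084], [0.67, 0.494, 0.083], [0.486, 0.643, 0.067], [0.411, 0.694, 0.067], [0.331, 0.735, 0.066], [0.246, 0.768, 0.067], [0.159, 0.79, 0.066]] 
"delta_rot": [[-0.0, 0.0, -0.127], [-0.0, 0.0, -0.127], [-0.0, 0.0, -0.127], [-0.0, 0.0, -0.127], [-0.0, 0.0, -0.127], [-0.0, 0.0, -0.127], [-0.0, 0.0, -0.127], [-0.0, 0.0, -0.126], [-0.0, 0.0, -0.167], [-0.0, -0.0, -0.167], [-0.0, -0.0, -0.167], [-0.0, -0.0, -0.166], [-0.0, -0.0, -0.167], [-0.0, -0.0, -0.166], [-0.0, -0.0, -0.112], [-0.0, -0.0, -0.112], [-0.0, -0.0, -0.112], [-0.0, -0.0, -0.112], [-0.0, -0.0, -0.112]] 
"gripper": [1, 1, 1, 1, 1, 1, 1, 1, 1, 1, 1, 1, 1, 1, 1, 1, 1, 1, 1]
```

Rounded, first leg up to above the tray.

Emit:
send_rows:
  linear:
    - [0.58, -0.52, -0.24]
    - [0.64, -0.44, -0.24]
    - [0.69, -0.36, -0.24]
    - [0.73, -0.26, -0.24]
    - [0.76, -0.17, -0.24]
    - [0.77, -0.07, -0.24]
    - [0.78, 0.02, -0.24]
    - [0.77, 0.12, -0.24]
  delta_rot:
    - [0, 0, -0.127]
    - [0, 0, -0.127]
    - [0, 0, -0.127]
    - [0, 0, -0.127]
    - [0, 0, -0.127]
    - [0, 0, -0.127]
    - [0, 0, -0.127]
    - [0, 0, -0.126]
  gripper: [1, 1, 1, 1, 1, 1, 1, 1]

```text
t: 2.5
ee_pos: [0.4008, -0.2777, 0.3305]
ee_rot: [2.427, 1.993, -0.0]
force: [1.1, -0.0, 0.2]
gripper_width: 0.0921
finger_force: 0.0
```

```bash
cat >> h.py <<'E'
def wonz(k,uv,z):
    v=np.array([uv[0]-k['cx'],uv[1]-k['cy']]);r=np.hypot(*v);th=r/k['fx']
    d=np.r_[v/max(r,1e-9)*np.sin(th),np.cos(th)];R=np.array(k['R']);o=-R.T@np.array(k['t']);d=R.T@d
    return o+d*(z-o[2])/d[2]
def wlook(name,things):
    k=manip.get_calibration('wrist');im=manip.capture('wrist');cv2.imwrite(f'pics/{name}.png',im[:,:,::-1])
    for th,z in things:
        print(th,[(round(d['p'],2),np.round(np.array(d['position'])*[560,420]).tolist(),np.round(wonz(k,np.array(d['position'])*[560,420],z)[:2],4).tolist()) for d in manip.mark_of(th,'wrist')][:3])
    return k
E
python3 - <<'E'
from h import *
p,R,s=pose();print(s['t'],p,R[:,1])
wlook('w1',[('tray',0),('meter',0),('module',0),('charger',0),('pocket',.014)])
plan([([.40,.02,.30],dwn(.8)),([.43,.26,.28],dwn(1.36))],1)
E
```

```text
2.5 [ 0.40082712 -0.27767629  0.33054218] [ 9.80863929e-01 -1.94693664e-01  5.74811216e-04]
tray [(0.66, [321.0, 169.0], [0.4656, -0.2782])]
meter [(0.86, [287.0, 58.0], [0.4473, -0.0979])]
module []
charger []
pocket []
11 end [0.43 0.26 0.28]
"linear": [[0.817, -0.166, 0.082], [0.833, -0.028, 0.081], [0.827, 0.111, 0.082], [0.796, 0.247, 0.081], [0.745, 0.375, 0.082], [0.671, 0.494, 0.081], [0.485, 0.644, 0.067], [0.41, 0.694, 0.067], [0.331, 0.736, 0.067], [0.246, 0.768, 0.067], [0.159, 0.79, 0.068]] 
"delta_rot": [[-0.0, -0.0, -0.167], [-0.0, -0.0, -0.167], [-0.0, -0.0, -0.167], [-0.0, -0.0, -0.167], [-0.0, -0.0, -0.167], [-0.001, -0.0, -0.168], [0.0, -0.0, -0.112], [0.0, -0.0, -0.112], [0.0, -0.0, -0.112], [0.0, -0.0, -0.112], [0.001, -0.0, -0.112]] 
"gripper": [1, 1, 1, 1, 1, 1, 1, 1, 1, 1, 1]
```

Emit:
send_rows:
  linear:
    - [0.82, -0.17, 0.08]
    - [0.83, -0.03, 0.08]
    - [0.83, 0.11, 0.08]
    - [0.8, 0.25, 0.08]
    - [0.74, 0.37, 0.08]
    - [0.67, 0.49, 0.08]
    - [0.48, 0.64, 0.07]
    - [0.41, 0.69, 0.07]
    - [0.33, 0.74, 0.07]
    - [0.25, 0.77, 0.07]
    - [0.16, 0.79, 0.07]
  delta_rot:
    - [0, 0, -0.167]
    - [0, 0, -0.167]
    - [0, 0, -0.167]
    - [0, 0, -0.167]
    - [0, 0, -0.167]
    - [0, 0, -0.167]
    - [0, 0, -0.112]
    - [0, 0, -0.112]
    - [0, 0, -0.112]
    - [0, 0, -0.112]
    - [0, 0, -0.112]
  gripper: [1, 1, 1, 1, 1, 1, 1, 1, 1, 1, 1]

```text
t: 4.18
ee_pos: [0.4302, 0.2606, 0.2792]
ee_rot: [-0.328, -3.124, 0.001]
force: [0.1, -0.1, 1.0]
gripper_width: 0.0916
finger_force: 0.0
```

Run:
```python
from h import *
p,R,s=pose();print(s['t'],p,R[:,1])
k=wlook('w2',[('charger',0),('pocket',.014),('plug',.014),('start_top',.03),('module',0)])
print({a:np.round(b,3).tolist() for a,b in k.items()})
```

```text
4.175 [0.43018624 0.26061147 0.27920613] [ 2.07847856e-01  9.78160873e-01 -7.59006966e-04]
charger [(0.92, [301.0, 196.0], [0.4554, 0.2851])]
pocket []
plug [(0.85, [308.0, 227.0], [0.4975, 0.2855])]
start_top []
module [(0.57, [166.0, 229.0], [0.4626, 0.0763])]
{'fx': 325.192, 'fy': 325.192, 'cx': 280.14, 'cy': 213.125, 'R': [[0.208, 0.978, -0.001], [0.949, -0.202, 0.242], [0.236, -0.052, -0.97]], 't': [-0.344, -0.399, 0.365]}
```

View pics/w2.png

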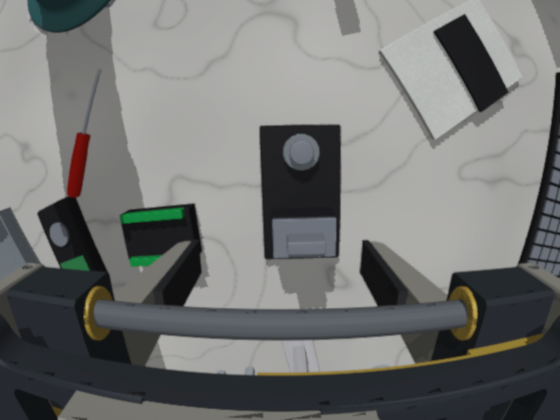

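The charger is plainly seen: button at (301,151), base front corners (261,126) and (340,125), plug flange (272–337, 218–257), grip top around (306,240). I'll fit its pose from these.

Run:
```python
from h import *
k=manip.get_calibration('wrist')
im=cv2.imread('pics/w2.png')
c=im[200:275,255:350];cv2.imwrite('pics/c2.png',cv2.resize(np.hstack([im[110:275,250:350]]),None,fx=3.5,fy=3.5,interpolation=cv2.INTER_CUBIC))
for n,uv,z in [('fl',(261,126),.014),('fr',(340,125),.014),('rl',(264,258),.014),('rr',(339,258),.014),('btn',(301,151),.03),('Ffl',(274,218),.068),('Ffr',(335,218),.068),('Frl',(271,257),.068),('Frr',(338,257),.068)]:
    print(n,np.round(wonz(k,uv,z)[:2],4))
```

```text
fl [0.3476 0.2499]
fr [0.3675 0.3538]
rl [0.53   0.2127]
rr [0.5537 0.3193]
btn [0.3907 0.2942]
Ffl [0.4609 0.244 ]
Ffr [0.4767 0.3172]
Frl [0.5099 0.2292]
Frr [0.5285 0.3126]
```

View pics/c2.png

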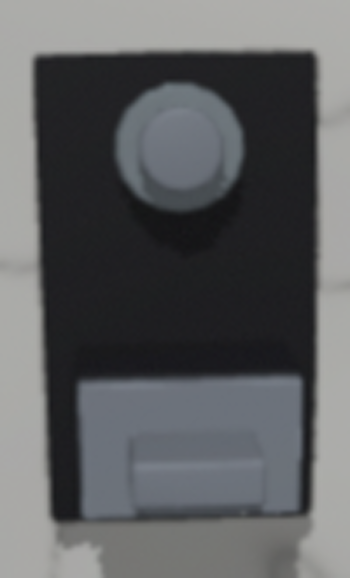

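Run:
```python
from h import *
k=manip.get_calibration('wrist')
# charger frame: pocket at (a,0); base centre 0; pocket-to-button 103
obs=[((-.095,.055,.014),(260.3,126.3)),((-.095,-.055,.014),(340.3,125.1)),((.095,-.055,.014),(337.4,258.6)),((.095,.055,.014),(265.7,258.6))]
a=None
F=[((-.025,.039,.068),(272.3,218.3)),((-.025,-.039,.068),(336.3,217.7))]
G=[((-.008,.022,.104),(287.1,241.4)),((-.008,-.022,.104),(326,240.6)),((.008,-.022,.104),(325.4,255.9)),((.008,.022,.104),(288.3,254.9))]
R=np.array(k['R']);t=np.array(k['t'])
def pr(X):
    c=R@X+t;r=np.hypot(c[0],c[1]);th=np.arctan2(r,c[2]);return np.array([k['cx'],k['cy']])+k['fx']*th*c[:2]/r
def f(v,full=False):
    x,y,w,a,px,py=v;M=np.array([[np.cos(w),-np.sin(w)],[np.sin(w),np.cos(w)]]);e=[]
    def T(q,off=(0,0)): return np.r_[M@(np.array(q[:2])+off)+[x,y],q[2]]
    sgn=-1  # image left is +? decided by sign below
    for q,uv in obs: e.append(pr(T((q[0],q[1]*S,q[2])))-uv)
    for q,uv in F+G: e.append(pr(T((q[0],q[1]*S,q[2]),(a+px,py)))-uv)
    e.append(pr(T((a-.103,0,.030)))-[301.7,152])
    return np.ravel(e) if full else np.r_[np.ravel(e),np.array([px,py])*300]
for S in (1,-1):
    r=least_squares(f,[.455,.285,-.2,.045,0,0],loss='soft_l1');print(S,np.round(r.x,4),r.cost)
    if r.cost<200:
        print(np.round(f(r.x,True).reshape(-1,2),1).tolist())
        x,y,w,a,px,py=r.x;u=np.array([np.cos(w),np.sin(w)])
        print('pocket',[x,y]+a*u,'btn',[x,y]+(a-.103)*u,'plug',[x,y]+(a+px)*u+py*np.array([-u[1],u[0]]))
```

```text
1 [ 0.4501  0.2821 -0.2189  0.0438  0.0005  0.0005] 581.9619424556026
-1 [ 4.505e-01  2.834e-01 -1.961e-01  4.360e-02  4.000e-04  6.000e-04] 6.208048411711321
[[-0.9, -0.7], [1.2, 0.0], [1.3, -0.1], [-2.4, 1.5], [0.3, 0.6], [-0.2, 0.2], [0.2, 0.1], [0.1, 0.2], [0.3, -2.0], [-0.9, -0.1], [0.1, 0.0]]
pocket [0.49327924 0.27489802] btn [0.39225294 0.29496507] plug [0.49378543 0.27543591]
```

Run:
```python
from h import *
plan([([.4935,.275,.16],dwn(1.375)),([.4935,.275,.073],dwn(1.375))],1,step=.03)
```

```text
8 end [0.4935 0.275  0.073 ]
"linear": [[-0.197, 0.098, 0.398], [-0.197, 0.098, 0.398], [-0.198, 0.097, 0.398], [-0.198, 0.096, 0.398], [-0.198, 0.095, 0.398], [-0.0, 0.0, 0.483], [-0.0, 0.0, 0.484], [-0.001, 0.001, 0.483]] 
"delta_rot": [[-0.0, -0.0, -0.003], [-0.0, -0.0, -0.003], [-0.0, -0.0, -0.004], [-0.001, -0.0, -0.003], [-0.0, -0.0, -0.004], [-0.0, -0.0, 0.0], [-0.0, -0.0, 0.0], [-0.0, -0.0, 0.0]] 
"gripper": [1, 1, 1, 1, 1, 1, 1, 1]
```

Emit:
send_rows:
  linear:
    - [-0.2, 0.1, 0.4]
    - [-0.2, 0.1, 0.4]
    - [-0.2, 0.1, 0.4]
    - [-0.2, 0.09, 0.4]
    - [-0.2, 0.09, 0.39]
    - [0, 0, 0.48]
    - [0, 0, 0.48]
    - [0, 0, 0.48]
    - [0, 0, 0]
  delta_rot:
    - [0, 0, -0.003]
    - [0, 0, -0.003]
    - [0, 0, -0.003]
    - [0, 0, -0.003]
    - [0, 0, -0.003]
    - [0, 0, 0]
    - [0, 0, 0]
    - [0, 0, 0]
    - [0, 0, 0]
  gripper: [1, 1, 1, 1, 1, 1, 1, 1, 1]

```text
t: 5.6
ee_pos: [0.4932, 0.2739, 0.0727]
ee_rot: [-0.309, -3.124, 0.005]
force: [0.2, 0.5, -0.0]
gripper_width: 0.0917
finger_force: 0.0
```

Emit:
send_rows:
  linear:
    - [0, 0, 0]
    - [0, 0, 0]
    - [0, 0, 0]
    - [0, 0, 0]
    - [0, 0, 0]
    - [0, 0, 0]
  delta_rot:
    - [0, 0, 0]
    - [0, 0, 0]
    - [0, 0, 0]
    - [0, 0, 0]
    - [0, 0, 0]
    - [0, 0, 0]
  gripper: [0, 0, 0, -0.05, -0.05, -0.05]

```text
t: 6.35
ee_pos: [0.4937, 0.2772, 0.0743]
ee_rot: [0.304, 3.127, 0.0]
force: [0.6, 0.0, 1.3]
gripper_width: 0.0441
finger_force: 18.9
```

Emit:
send_rows:
  linear:
    - [0, 0, 0]
    - [0, 0, 0]
    - [0, 0, 0]
  delta_rot:
    - [0, 0, 0]
    - [0, 0, 0]
    - [0, 0, 0]
  gripper: [-0.1, -0.1, -0.1]

```text
t: 6.72
ee_pos: [0.4937, 0.2772, 0.0743]
ee_rot: [0.304, 3.127, 0.0]
force: [-0.4, -0.4, 1.3]
gripper_width: 0.0437
finger_force: 30.0
```

Emit:
send_rows:
  linear:
    - [0, 0, 0]
    - [0, 0, 0]
    - [0, 0, 0]
  delta_rot:
    - [0, 0, 0]
    - [0, 0, 0]
    - [0, 0, 0]
  gripper: [-0.045, -0.045, -0.045]

```text
t: 7.1
ee_pos: [0.4937, 0.2772, 0.0743]
ee_rot: [0.304, 3.127, 0.001]
force: [0.2, 1.3, 3.1]
gripper_width: 0.0441
finger_force: 8.0
```

Emit:
send_rows:
  linear:
    - [0, 0, 0]
    - [0, 0, 0]
    - [0, 0, 0]
  delta_rot:
    - [0, 0, 0]
    - [0, 0, 0]
    - [0, 0, 0]
  gripper: [-0.05, -0.05, -0.05]

```text
t: 7.48
ee_pos: [0.4937, 0.2772, 0.0743]
ee_rot: [0.304, 3.127, 0.0]
force: [0.0, 1.8, 3.2]
gripper_width: 0.0436
finger_force: 19.0
```

Run:
```python
from h import *
p,R,s=pose();print(s['finger_force'],s['gripper_width'])
plan([(p+[0,0,.12],R),([.41,.05,.20],dwn(.8)),([.40,-.15,.20],dwn(.0)),([.46,-.27,.15],dwn(-.3))],-.1,p=p,R=R,step=.055)
```

```text
18.985681235790253 0.043615521553744485
16 end [ 0.46 -0.27  0.15]
"linear": [[-0.0, 0.0, -0.667], [-0.0, 0.0, -0.666], [-0.0, 0.001, -0.667], [0.128, -0.797, -0.019], [0.035, -0.806, -0.019], [-0.058, -0.805, -0.02], [-0.15, -0.793, -0.019], [-0.241, -0.77, -0.02], [-0.44, -0.502, -0.0], [-0.515, -0.425, -0.0], [-0.576, -0.337, -0.0], [-0.622, -0.241, -0.0], [-0.653, -0.14, -0.0], [-0.667, 0.333, 0.278], [-0.63, 0.398, 0.277], [-0.587, 0.46, 0.278]] 
"delta_rot": [[0.0, 0.0, 0.0], [0.0, 0.0, 0.0], [0.0, 0.0, 0.0], [0.0, 0.0, 0.115], [0.0, 0.0, 0.116], [0.0, 0.0, 0.115], [0.0, 0.0, 0.116], [0.0, 0.0, 0.115], [0.0, -0.0, 0.16], [0.0, -0.0, 0.16], [0.0, -0.0, 0.16], [0.0, -0.0, 0.16], [0.0, -0.0, 0.16], [0.0, -0.0, 0.1], [0.0, -0.0, 0.1], [0.0, -0.0, 0.1]] 
"gripper": [-0.1, -0.1, -0.1, -0.1, -0.1, -0.1, -0.1, -0.1, -0.1, -0.1, -0.1, -0.1, -0.1, -0.1, -0.1, -0.1]
```

Emit:
send_rows:
  linear:
    - [0, 0, -0.4]
    - [0, 0, -0.6]
    - [0, 0, -0.8]
    - [0, 0, -0.4]
    - [0.13, -0.8, 0]
    - [0.04, -0.8, 0]
    - [-0.06, -0.8, 0]
    - [-0.15, -0.8, 0]
    - [-0.24, -0.77, 0]
    - [-0.44, -0.5, 0]
    - [-0.52, -0.42, 0]
    - [-0.58, -0.34, 0]
    - [-0.62, -0.24, 0]
    - [-0.65, -0.14, 0]
    - [-0.67, 0.33, 0.2]
    - [-0.63, 0.4, 0.2]
    - [-0.59, 0.46, 0.2]
  delta_rot:
    - [0, 0, 0]
    - [0, 0, 0]
    - [0, 0, 0]
    - [0, 0, 0]
    - [0, 0, 0.115]
    - [0, 0, 0.115]
    - [0, 0, 0.115]
    - [0, 0, 0.115]
    - [0, 0, 0.115]
    - [0, 0, 0.16]
    - [0, 0, 0.16]
    - [0, 0, 0.16]
    - [0, 0, 0.16]
    - [0, 0, 0.16]
    - [0, 0, 0.1]
    - [0, 0, 0.1]
    - [0, 0, 0.1]
  gripper: [-0.1, -0.1, -0.1, -0.1, -0.1, -0.1, -0.1, -0.1, -0.1, -0.1, -0.1, -0.1, -0.1, -0.1, -0.1, -0.1, -0.1]

```text
t: 9.6
ee_pos: [0.4599, -0.2717, 0.1689]
ee_rot: [-2.529, -1.861, 0.002]
force: [0.3, 0.6, 0.3]
gripper_width: 0.0441
finger_force: 30.0
```

Run:
```python
from h import *
p,R,s=pose();print(s['t'],p,s['finger_force'],s['gripper_width'],s['force'])
wlook('w3',[('tray',0),('plug',.09)])
manip.capture('side');print([(d['p'],d['position']) for d in manip.mark_of('plug','side')][:2])
plan([([.463,-.278,.067],R)],-.1)
```

```text
9.6 [ 0.45992744 -0.27167143  0.1688551 ] 29.997405409812927 0.04409648878199928 [0.34662384 0.62823535 0.31930684]
tray [(0.94, [292.0, 207.0], [0.4682, -0.2848])]
plug [(0.75, [284.0, 230.0], [0.4604, -0.2807])]
[(0.63, [0.6979, 0.4393])]
2 end [ 0.463 -0.278  0.067]
"linear": [[-0.061, 0.05, 0.852], [-0.062, 0.051, 0.852]] 
"delta_rot": [[-0.0, -0.0, 0.002], [-0.0, -0.001, 0.003]] 
"gripper": [-0.1, -0.1]
```

View pics/w3.png

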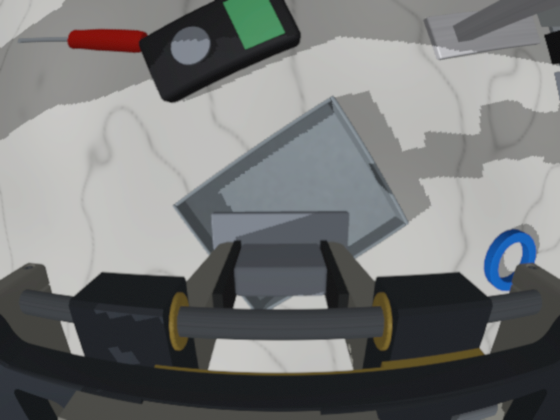

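The plug is held, with its flange at (212–348, 212–255). The tray lies below, corners (175,205), (332,98) and (405,222), and has room for it.

Emit:
send_rows:
  linear:
    - [-0.06, 0.06, 0.6]
    - [-0.06, 0.05, 0.6]
    - [0, 0, 0.3]
    - [0, 0, 0.15]
    - [0, 0, 0.04]
    - [0, 0, 0]
  delta_rot:
    - [0, 0, 0]
    - [0, 0, 0]
    - [0, 0, 0]
    - [0, 0, 0]
    - [0, 0, 0]
    - [0, 0, 0]
  gripper: [-0.1, -0.1, -0.1, -0.1, -0.1, -0.1]

```text
t: 10.6
ee_pos: [0.4654, -0.2793, 0.0697]
ee_rot: [2.525, 1.867, 0.001]
force: [-0.2, 0.7, -0.7]
gripper_width: 0.0439
finger_force: 30.0
```

Emit:
send_rows:
  linear:
    - [0, 0, 0.06]
    - [0, 0, 0.03]
    - [0, 0, 0]
    - [0, 0, 0]
    - [0, 0, 0]
    - [0, 0, 0]
    - [0, 0, 0]
    - [0, 0, 0]
  delta_rot:
    - [0, 0, 0]
    - [0, 0, 0]
    - [0, 0, 0]
    - [0, 0, 0]
    - [0, 0, 0]
    - [0, 0, 0]
    - [0, 0, 0]
    - [0, 0, 0]
  gripper: [-0.1, -0.1, -0.1, 0.2, 0.6, 1, 1, 1]

```text
t: 11.6
ee_pos: [0.4649, -0.2792, 0.0634]
ee_rot: [2.527, 1.867, -0.0]
force: [0.8, 0.3, 0.5]
gripper_width: 0.091
finger_force: 0.0
```

Run:
```python
from h import *
p,R,s=pose();print(s['t'],p,s['finger_force'],s['gripper_width'],s['force'])
# tool tilted, approach dir: forward (+x) and down
plan([(p+[0,0,.16],R),([.40,-.15,.25],dwn(.5)),([.40,.04,.26],dwn(1.57))],1)
```

```text
11.6 [ 0.46488434 -0.27918253  0.06337987] 0.0 0.0910414562314035 [0.76765109 0.2528413  0.52754867]
14 end [0.4  0.04 0.26]
"linear": [[-0.0, 0.0, -0.889], [-0.0, 0.0, -0.889], [-0.0, 0.0, -0.889], [0.348, -0.333, -0.089], [0.397, -0.274, -0.089], [0.435, -0.207, -0.088], [0.462, -0.135, -0.089], [0.478, -0.06, -0.088], [0.463, 0.253, -0.028], [0.411, 0.331, -0.028], [0.346, 0.399, -0.028], [0.27, 0.454, -0.028], [0.185, 0.494, -0.028], [0.094, 0.52, -0.027]] 
"delta_rot": [[0.0, 0.0, 0.0], [0.0, 0.0, 0.0], [0.0, 0.0, 0.0], [-0.0, 0.0, -0.16], [-0.0, 0.0, -0.16], [-0.0, 0.0, -0.159], [-0.0, 0.0, -0.16], [-0.0, 0.0, -0.159], [-0.0, 0.0, -0.178], [-0.0, 0.0, -0.178], [-0.0, 0.0, -0.179], [-0.0, 0.0, -0.178], [-0.0, 0.0, -0.179], [-0.0, 0.0, -0.178]] 
"gripper": [1, 1, 1, 1, 1, 1, 1, 1, 1, 1, 1, 1, 1, 1]
```

Emit:
send_rows:
  linear:
    - [0, 0, -0.89]
    - [0, 0, -0.89]
    - [0, 0, -0.89]
    - [0.35, -0.33, -0.09]
    - [0.4, -0.27, -0.09]
    - [0.43, -0.21, -0.09]
    - [0.46, -0.13, -0.09]
    - [0.48, -0.06, -0.09]
    - [0.46, 0.25, -0.03]
    - [0.41, 0.33, -0.03]
    - [0.35, 0.4, -0.03]
    - [0.27, 0.45, -0.03]
    - [0.18, 0.49, -0.03]
    - [0.09, 0.52, -0.03]
  delta_rot:
    - [0, 0, 0]
    - [0, 0, 0]
    - [0, 0, 0]
    - [0, 0, -0.16]
    - [0, 0, -0.16]
    - [0, 0, -0.16]
    - [0, 0, -0.16]
    - [0, 0, -0.16]
    - [0, 0, -0.178]
    - [0, 0, -0.178]
    - [0, 0, -0.178]
    - [0, 0, -0.178]
    - [0, 0, -0.178]
    - [0, 0, -0.178]
  gripper: [1, 1, 1, 1, 1, 1, 1, 1, 1, 1, 1, 1, 1, 1]

```text
t: 13.35
ee_pos: [0.4002, 0.0402, 0.2615]
ee_rot: [-0.008, 3.141, -0.001]
force: [0.4, -0.9, -0.9]
gripper_width: 0.0916
finger_force: 0.0
```

```bash
cat >> h.py <<'E'
def tilt(th,yaw):
    return Ro.from_euler('z',yaw).as_matrix()@np.array([[-np.cos(th),0,np.sin(th)],[0,1,0],[-np.sin(th),0,-np.cos(th)]])
E
python3 - <<'E'
from h import *
p,R,s=pose();print(s['t'],p,R[:,1],np.round(s['joints'],2))
D,S=P('side'),P('scene')
print('batten low front edge', [np.round(onz(D,q,.41),3) for q in [(150,130),(313,62)]], 'scene',np.round(onz(S,(217,200),.41),3),np.round(onz(S,(298,80),.475),3))
# check the tray: plug
manip.capture('scene');print([(round(d['p'],2),np.round(onz(S,np.array(d['position'])*[560,420],.004)[:2],3)) for d in manip.mark_of('plug','scene')])
plan([([.40,.042,.29],tilt(.75,.01))],1)
E
```

```text
13.35 [0.40016164 0.04020935 0.26154658] [-4.94989111e-03  9.99987531e-01 -6.60813920e-04] [ 0.68  0.04 -0.86  2.07  0.03  1.05  1.38]
batten low front edge [array([0.638, 0.243, 0.41 ]), array([ 0.629, -0.162,  0.41 ])] scene [0.623 0.247 0.41 ] [ 0.604 -0.081  0.475]
[]
5 end [0.4   0.042 0.29 ]
"linear": [[0.001, -0.001, -0.094], [-0.013, -0.001, -0.093], [-0.027, -0.001, -0.09], [-0.041, -0.001, -0.085], [-0.052, -0.0, -0.078]] 
"delta_rot": [[-0.0, -0.15, -0.001], [-0.0, -0.15, -0.001], [-0.0, -0.15, -0.0], [-0.0, -0.149, -0.001], [-0.001, -0.15, -0.0]] 
"gripper": [1, 1, 1, 1, 1]
```

Emit:
send_rows:
  linear:
    - [0, 0, -0.09]
    - [-0.01, 0, -0.09]
    - [-0.03, 0, -0.09]
    - [-0.04, 0, -0.08]
    - [-0.05, 0, -0.08]
  delta_rot:
    - [0, -0.14, 0]
    - [0, -0.14, 0]
    - [0, -0.14, 0]
    - [0, -0.14, 0]
    - [0, -0.14, 0]
  gripper: [1, 1, 1, 1, 1]

```text
t: 14.08
ee_pos: [0.4215, 0.0348, 0.2776]
ee_rot: [0.019, 2.542, -0.032]
force: [0.3, -1.0, -0.5]
gripper_width: 0.0915
finger_force: 0.0
```

Run:
```python
from h import *
p,R,s=pose();print(s['t'],p,R[:,2],np.round(s['joints'],2))
k=wlook('w4',[('handset',.109),('peg1',.262),('lamp',.11),('spanner',.11)])
manip.capture('scene');manip.capture('side');S,D=P('scene'),P('side')
for c,C in(('scene',S),('side',D)):
  print(c,[(round(d['p'],2),np.round(np.array(d['position'])*[560,420]),np.round(onz(C,np.array(d['position'])*[560,420],.004)[:2],3)) for d in manip.mark_of('plug',c)])
```

```text
14.075 [0.42152039 0.03483552 0.27756855] [ 0.56408967 -0.02751437 -0.82525499] [ 0.07 -0.31 -0.31  2.43  0.18  0.43  1.16]
handset [(0.73, [258.0, 246.0], [0.6462, -0.0051]), (0.66, [292.0, 251.0], [0.6596, 0.0434]), (0.57, [303.0, 244.0], [0.6403, 0.0592])]
peg1 [(0.98, [199.0, 347.0], [0.6479, -0.0691]), (0.98, [291.0, 351.0], [0.6515, 0.0431]), (0.67, [382.0, 350.0], [0.6618, 0.1576])]
lamp [(0.79, [217.0, 250.0], [0.6558, -0.0659])]
spanner [(0.63, [367.0, 248.0], [0.6502, 0.1537])]
scene [(0.81, array([361., 201.]), array([ 0.471, -0.303]))]
side [(0.63, array([385., 221.]), array([ 0.458, -0.27 ]))]
```

View pics/w4.png

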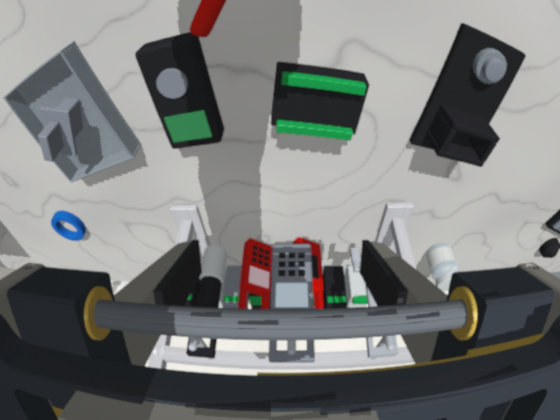

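Wrist view: plug in the tray (65,130), handset on the middle peg (292,265) with lamp (215,265) to its left and spanner to its right, pocket open at (465,135). The arm was folded to its limits here, so I move outward to the standoff.

Run:
```python
from h import *
plan([([.54,.0435,.32],tilt(.7,-.01))],1,step=.03)
```

```text
5 end [0.54   0.0435 0.32  ]
"linear": [[-0.406, 0.036, 0.104], [-0.404, 0.036, 0.113], [-0.401, 0.035, 0.122], [-0.398, 0.035, 0.13], [-0.396, 0.035, 0.139]] 
"delta_rot": [[-0.005, -0.021, 0.001], [-0.005, -0.021, 0.001], [-0.005, -0.021, 0.001], [-0.004, -0.02, 0.0], [-0.005, -0.021, 0.001]] 
"gripper": [1, 1, 1, 1, 1]
```

Emit:
send_rows:
  linear:
    - [-0.41, 0.04, 0.1]
    - [-0.4, 0.04, 0.11]
    - [-0.4, 0.03, 0.12]
    - [-0.4, 0.03, 0.13]
    - [-0.4, 0.03, 0.14]
    - [0, 0, 0]
  delta_rot:
    - [-0.005, -0.02, 0]
    - [-0.005, -0.02, 0]
    - [-0.005, -0.02, 0]
    - [-0.005, -0.02, 0]
    - [-0.005, -0.02, 0]
    - [0, 0, 0]
  gripper: [1, 1, 1, 1, 1, 1]

```text
t: 15.28
ee_pos: [0.5409, 0.0454, 0.3198]
ee_rot: [0.003, 2.446, -0.001]
force: [-1.0, 0.0, -0.7]
gripper_width: 0.0918
finger_force: 0.0
```

Run:
```python
from h import *
p,R,s=pose();print(s['t'],p,R[:,2],R[:,1],np.round(s['joints'],2))
k=wlook('w5',[('handset',.109),('peg1',.262),('lamp',.11),('spanner',.11)])
im=cv2.imread('pics/w5.png');cv2.imwrite('pics/c5.png',cv2.resize(im[190:370,180:400],None,fx=3,fy=3,interpolation=cv2.INTER_CUBIC))
```

```text
15.275 [0.54086489 0.04542005 0.31982988] [ 0.64081505 -0.00150328 -0.76769383] [ 2.14786161e-03  9.99997680e-01 -1.65293856e-04] [ 0.15 -0.12 -0.35  2.24  0.29  0.34  1.11]
handset [(0.96, [295.0, 164.0], [0.6806, 0.0644]), (0.92, [243.0, 169.0], [0.6895, -0.0048]), (0.68, [278.0, 148.0], [0.6519, 0.0428])]
peg1 [(0.79, [280.0, 260.0], [0.6555, 0.0449]), (0.73, [163.0, 256.0], [0.6509, -0.0703])]
lamp [(0.63, [194.0, 154.0], [0.6589, -0.0646])]
spanner [(0.7, [366.0, 147.0], [0.6474, 0.1525])]
```

View pics/c5.png

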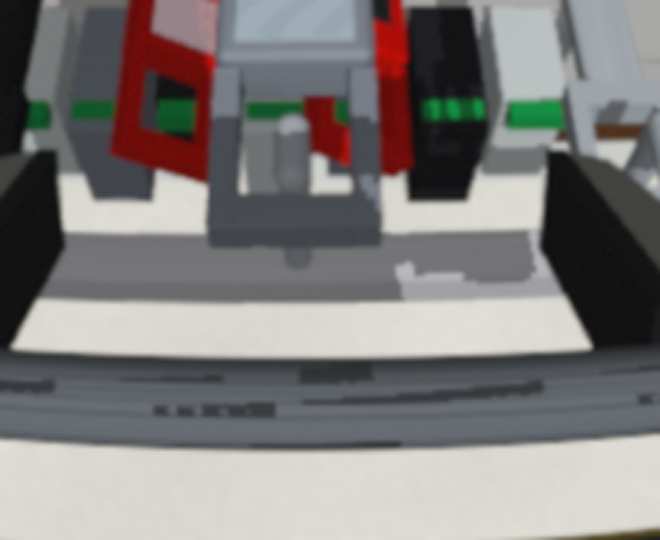

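Run:
```python
from h import *
k=manip.get_calibration('wrist')
for n,uv,z in [('top front L',(249.3,266.7),.274),('R',(307,266.7),.274),('topback L',(249.6,271.5),.274),('R',(306.8,271.5),.274),('body L',(252.3,209.3),.214),('bodyR',(304.5,209.3),.214),('winTopL',(260,255),.262),('winTopR',(297.3,255),.262)]:
    print(n,np.round(wonz(k,uv,z),4))
```

```text
top front L [0.6434 0.0172 0.274 ]
R [0.6432 0.0699 0.274 ]
topback L [0.6535 0.0167 0.274 ]
R [0.6533 0.0704 0.274 ]
body L [0.6362 0.0176 0.214 ]
bodyR [0.6361 0.0695 0.214 ]
winTopL [0.6428 0.0267 0.262 ]
winTopR [0.6427 0.0613 0.262 ]
```

Run:
```python
from h import *
p,R,s=pose()
plan([([.662,.0435,.2345],tilt(.7,.0))],.5,step=.03)
```

```text
5 end [0.662  0.0435 0.2345]
"linear": [[-0.134, -0.006, 0.48], [-0.134, -0.006, 0.48], [-0.133, -0.006, 0.481], [-0.133, -0.007, 0.481], [-0.133, -0.007, 0.48]] 
"delta_rot": [[-0.0, -0.001, -0.0], [-0.0, -0.001, -0.0], [-0.001, -0.001, -0.0], [-0.0, -0.001, -0.0], [-0.001, -0.001, -0.0]] 
"gripper": [0.5, 0.5, 0.5, 0.5, 0.5]
```

Emit:
send_rows:
  linear:
    - [-0.13, -0.01, 0.48]
    - [-0.13, -0.01, 0.48]
    - [-0.13, -0.01, 0.48]
    - [-0.13, 0, 0.48]
    - [-0.13, 0, 0.48]
    - [0, 0, 0]
  delta_rot:
    - [0, 0, 0]
    - [0, 0, 0]
    - [0, 0, 0]
    - [0, 0, 0]
    - [0, 0, 0]
    - [0, 0, 0]
  gripper: [0.8, 0.8, 0.8, 0.8, 0.8, 0.6]

```text
t: 16.27
ee_pos: [0.6615, 0.0438, 0.2324]
ee_rot: [0.001, 2.449, -0.002]
force: [-1.3, -0.7, 0.2]
gripper_width: 0.075
finger_force: 0.0
```

Emit:
send_rows:
  linear:
    - [0, 0, 0]
    - [0, 0, 0]
    - [0, 0, 0]
    - [0, 0, 0]
  delta_rot:
    - [0, 0, 0]
    - [0, 0, 0]
    - [0, 0, 0]
    - [0, 0, 0]
  gripper: [0.4, 0.25, 0.2, 0.19]

```text
t: 16.77
ee_pos: [0.6616, 0.043, 0.2347]
ee_rot: [0.002, 2.445, -0.003]
force: [-1.2, -1.6, 0.4]
gripper_width: 0.0545
finger_force: 0.7
```

Emit:
send_rows:
  linear:
    - [0, 0, 0]
    - [0, 0, 0]
    - [0, 0, 0]
  delta_rot:
    - [0, 0, 0]
    - [0, 0, 0]
    - [0, 0, 0]
  gripper: [0.185, 0.18, 0.178]

```text
t: 17.15
ee_pos: [0.6618, 0.043, 0.2346]
ee_rot: [0.002, 2.445, -0.003]
force: [-3.5, -3.9, 5.7]
gripper_width: 0.0547
finger_force: 7.9
```

Emit:
send_rows:
  linear:
    - [0, 0, 0]
    - [0, 0, 0]
    - [-0.03, 0, -0.04]
    - [-0.03, 0, -0.04]
    - [0, 0, 0]
  delta_rot:
    - [0, 0, 0]
    - [0, 0, 0]
    - [0, 0, 0]
    - [0, 0, 0]
    - [0, 0, 0]
  gripper: [0.176, 0.1755, 0.1755, 0.1755, 0.1755]

```text
t: 17.77
ee_pos: [0.6612, 0.0442, 0.2399]
ee_rot: [0.0, 2.446, -0.001]
force: [0.2, 0.1, -2.5]
gripper_width: 0.0544
finger_force: 11.4
```

Emit:
send_rows:
  linear:
    - [-0.055, 0, -0.065]
    - [-0.055, 0, -0.065]
    - [-0.055, 0, -0.065]
    - [-0.055, 0, -0.065]
    - [0, 0, 0]
    - [0.16, 0, -0.135]
    - [0.26, 0, -0.21]
  delta_rot:
    - [0, 0, 0]
    - [0, 0, 0]
    - [0, 0, 0]
    - [0, 0, 0]
    - [0, 0, 0]
    - [0, 0, 0]
    - [0, 0, 0]
  gripper: [0.1755, 0.1755, 0.1755, 0.1755, 0.1755, 0.1755, 0.1755]

```text
t: 18.65
ee_pos: [0.6279, 0.0438, 0.2598]
ee_rot: [0.001, 2.447, -0.002]
force: [-0.7, -0.3, -2.6]
gripper_width: 0.0543
finger_force: 10.5
```

Run:
```python
from h import *
p,R,s=pose();print(np.round(s['joints'],2))
plan([([.545,.044,.26],R),([.51,.16,.255],tilt(.7,-.1)),([.505,.2726,.24],tilt(.7,-.196))],.1755,step=.03,rs=.1)
```

```text
[ 0.18  0.14 -0.39  2.15  0.81  0.24  0.65]
12 end [0.505  0.2726 0.24  ]
"linear": [[0.353, 0.001, -0.296], [0.353, 0.001, -0.295], [0.353, 0.0, -0.296], [0.1, 0.387, -0.062], [0.106, 0.384, -0.068], [0.112, 0.382, -0.072], [0.118, 0.379, -0.077], [0.123, 0.376, -0.083], [0.092, 0.465, 0.004], [0.1, 0.463, -0.003], [0.109, 0.461, -0.01], [0.118, 0.458, -0.017]] 
"delta_rot": [[0.0, 0.0, 0.0], [0.0, 0.0, 0.0], [0.0, 0.0, 0.0], [0.013, -0.001, 0.015], [0.012, -0.001, 0.015], [0.013, -0.001, 0.015], [0.012, -0.001, 0.016], [0.013, -0.001, 0.015], [0.015, -0.0, 0.018], [0.016, -0.0, 0.019], [0.015, -0.0, 0.018], [0.016, -0.0, 0.019]] 
"gripper": [0.1755, 0.1755, 0.1755, 0.1755, 0.1755, 0.1755, 0.1755, 0.1755, 0.1755, 0.1755, 0.1755, 0.1755]
```

Emit:
send_rows:
  linear:
    - [0.35, 0, -0.3]
    - [0.35, 0, -0.3]
    - [0.35, 0, -0.3]
    - [0.1, 0.39, -0.06]
    - [0.11, 0.38, -0.07]
    - [0.11, 0.38, -0.07]
    - [0.12, 0.38, -0.08]
    - [0.12, 0.38, -0.08]
    - [0, 0, 0]
  delta_rot:
    - [0, 0, 0]
    - [0, 0, 0]
    - [0, 0, 0]
    - [0.013, 0, 0.015]
    - [0.013, 0, 0.015]
    - [0.013, 0, 0.015]
    - [0.012, 0, 0.015]
    - [0.012, 0, 0.015]
    - [0, 0, 0]
  gripper: [0.1755, 0.1755, 0.1755, 0.1755, 0.1755, 0.1755, 0.1755, 0.1755, 0.1755]

```text
t: 19.77
ee_pos: [0.5101, 0.1624, 0.2563]
ee_rot: [0.115, 2.443, -0.043]
force: [0.0, -0.6, 0.2]
gripper_width: 0.0539
finger_force: 0.2
```

Run:
```python
from h import *
p,R,s=pose();print(s['t'],p,np.round(s['joints'],2),s['finger_force'],s['force']);print(np.round(R-tilt(.7,-.1),3))
plan([([.505,.2726,.24],tilt(.7,-.196))],.1755,step=.03,rs=.1)
```

```text
19.775 [0.51008652 0.16238753 0.25633535] [ 0.01  0.04 -0.65  2.28  1.07  0.53 -0.03] 0.17647983273491263 [ 0.02984955 -0.56135162  0.22874708]
[[-0.003 -0.006 -0.003]
 [-0.004  0.001  0.003]
 [ 0.003 -0.001 -0.003]]
4 end [0.505  0.2726 0.24  ]
"linear": [[0.093, 0.455, 0.011], [0.102, 0.453, 0.003], [0.11, 0.452, -0.004], [0.12, 0.449, -0.011]] 
"delta_rot": [[0.016, -0.001, 0.02], [0.016, -0.001, 0.019], [0.016, -0.001, 0.02], [0.017, -0.001, 0.019]] 
"gripper": [0.1755, 0.1755, 0.1755, 0.1755]
```

Grip force fell to zero; I check where the handset is.

Run:
```python
from h import *
p,R,s=pose();print(s['gripper_width'],s['force'],s['finger_force'])
k=wlook('w6',[('handset',.02)])
a=cv2.imread('pics/w6.png');b=manip.capture('side')[:,:,::-1]
cv2.imwrite('pics/c6.png',cv2.resize(np.hstack([a,b]),(800,300)))
for c in ['side']: print([(round(d['p'],2),np.round(np.array(d['position'])*[560,420])) for d in manip.mark_of('handset',c)])
```

```text
0.05393815695373666 [ 0.02984955 -0.56135162  0.22874708] 0.17647983273491263
handset [(0.96, [192.0, 209.0], [0.7674, -0.014]), (0.89, [282.0, 84.0], [0.5445, 0.1609]), (0.89, [243.0, 208.0], [0.7712, 0.0747])]
[(0.78, array([226., 227.])), (0.7, array([203., 248.])), (0.49, array([217., 251.]))]
```

View pics/c6.png

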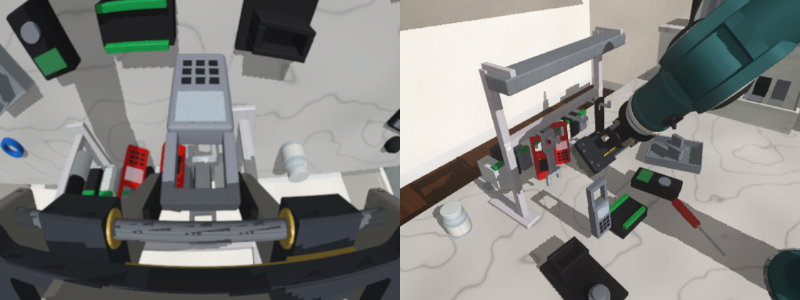

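The handset is still between the fingers (wrist 200,130 in the left half; side picture 598,208). The grip is only slack, so I tighten it slightly.

Emit:
send_rows:
  linear:
    - [0, 0, 0]
    - [0, 0, 0]
  delta_rot:
    - [0, 0, 0]
    - [0, 0, 0]
  gripper: [0.173, 0.171]

```text
t: 20.23
ee_pos: [0.5112, 0.1594, 0.2564]
ee_rot: [0.122, 2.443, -0.046]
force: [-0.8, 0.1, -0.9]
gripper_width: 0.0542
finger_force: 0.0
```

Run:
```python
from h import *
p,R,s=pose();print(p,s['force'],s['finger_force'],s['gripper_width'])
manip.capture('side');D=P('side');manip.capture('wrist');k=manip.get_calibration('wrist')
exp=[.4985,.1635,.131];print('exp',proj(D,exp))
Rk=np.array(k['R']);t=np.array(k['t'])
def pr(X):
    c=Rk@X+t;r=np.hypot(c[0],c[1]);th=np.arctan2(r,c[2]);return np.array([k['cx'],k['cy']])+k['fx']*th*c[:2]/r
print(pr(np.array(exp)))
for c in ['side','wrist']: print([(round(d['p'],2),np.round(np.array(d['position'])*[560,420],1)) for d in manip.mark_of('handset',c)])
```

```text
[0.51119394 0.15942678 0.25644674] [-0.82310255  0.12733695 -0.87061572] 0.0 0.0542351925205048
exp [[272.8343725  281.88008413]]
[283.64606879 104.62336918]
[(0.94, array([203.7, 247.5])), (0.81, array([282.9, 333.3])), (0.57, array([228.8, 226.8]))]
[(0.86, array([282.2,  30.4])), (0.67, array([241.7, 205.1])), (0.6, array([198.2, 209.8]))]
```

Run:
```python
from h import *
k=manip.get_calibration('wrist');S,D=P('scene'),P('side')
def rayw(uv): 
    a=wonz(k,uv,0);b=wonz(k,uv,.1);return a,(b-a)
a,d=rayw((282.2,30.4));b0=onz(D,(282.9,333.3),0);b1=onz(D,(282.9,333.3),.1)
A=np.c_[d,-(b1-b0)];x=np.linalg.lstsq(A,b0-a,rcond=None)[0];print(a+d*x[0],b0+(b1-b0)*x[1])
im=manip.capture('side')
print([(round(d['p'],2),np.round(np.array(d['position'])*[560,420],1)) for d in manip.mark_of('handset','side')],[(d['p'],np.round(np.array(d['box'])*[560,420,560,420])) for d in manip.boxes_of('handset','side')])
w=manip.capture('wrist')
print([(round(d['p'],2),np.round(np.array(d['position'])*[560,420],1)) for d in manip.mark_of('handset','wrist')])
cv2.imwrite('pics/c7.png',cv2.resize(np.hstack([w,im])[:,:,::-1],(800,300)))
print(manip.state()['finger_force'],manip.state()['t'])
```

```text
[0.4847956  0.16427162 0.00620214] [0.47828467 0.16391013 0.00363291]
[(0.96, array([282.7, 332. ])), (0.78, array([229.2, 226.4])), (0.73, array([202.6, 246.1])), (0.34, array([217.3, 253. ]))] [(0.84, array([267., 263., 296., 343.])), (0.8, array([208., 172., 238., 229.])), (0.7, array([180., 191., 206., 255.]))]
[(0.78, array([194.2, 206.6])), (0.7, array([282.1,  29.3])), (0.55, array([245.2, 207.4]))]
0.0 20.675
```

View pics/c7.png

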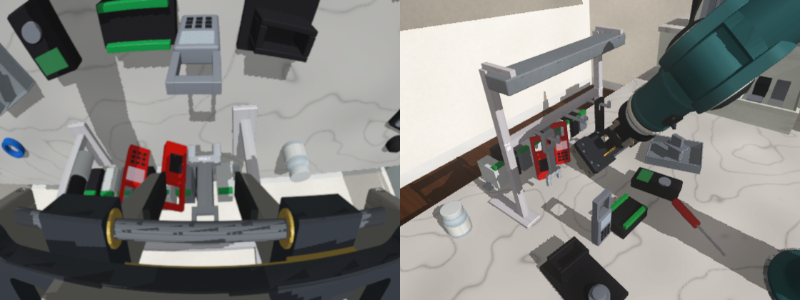

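The handset slipped out and landed upright on the table at about (0.482, 0.164), beside the module (wrist 195,55 in the left half; side picture 602,215). I'll regrasp it from above with the tool vertical and a firmer grip.

Run:
```python
from h import *
p,R,s=pose()
plan([([.45,.164,.33],dwn(1.571-.1))],1,step=.05)
```

```text
4 end [0.45  0.164 0.33 ]
"linear": [[-0.002, -0.009, -0.399], [0.068, -0.009, -0.393], [0.135, -0.009, -0.376], [0.197, -0.009, -0.346]] 
"delta_rot": [[-0.0, 0.174, 0.0], [-0.0, 0.174, 0.0], [-0.001, 0.174, 0.0], [-0.0, 0.174, 0.001]] 
"gripper": [1, 1, 1, 1]
```

Emit:
send_rows:
  linear:
    - [0, 0, -0.4]
    - [0.07, 0, -0.4]
    - [0.13, 0, -0.38]
    - [0.2, 0, -0.35]
    - [0, 0, 0]
  delta_rot:
    - [0, 0.174, 0]
    - [0, 0.174, 0]
    - [0, 0.174, 0]
    - [0, 0.174, 0]
    - [0, 0, 0]
  gripper: [1, 1, 1, 1, 1]

```text
t: 21.3
ee_pos: [0.462, 0.1567, 0.3108]
ee_rot: [0.19, 2.989, -0.051]
force: [-0.2, -0.5, -1.4]
gripper_width: 0.0917
finger_force: 0.0
```

Run:
```python
from h import *
p,R,s=pose();print(s['t'],p,R[:,2],R[:,1],np.round(s['joints'],2))
k=wlook('w8',[('handset',0),('module',0),('pocket',.014)])
im=cv2.imread('pics/w8.png');cv2.imwrite('pics/c8.png',cv2.resize(im[90:340,150:430],None,fx=2.4,fy=2.4,interpolation=cv2.INTER_CUBIC))
```

```text
21.3 [0.46196072 0.15671213 0.31075705] [ 0.14300394 -0.04322011 -0.98877798] [ 0.12834667  0.9914199  -0.02477321] [ 0.14  0.07 -0.62  1.92  0.17  1.06  0.89]
handset [(0.87, [215.0, 332.0], [0.8021, -0.0254]), (0.73, [291.0, 164.0], [0.4865, 0.1621])]
module [(0.69, [298.0, 300.0], [0.7358, 0.1451])]
pocket [(0.95, [367.0, 162.0], [0.4914, 0.2739])]
```

View pics/c8.png

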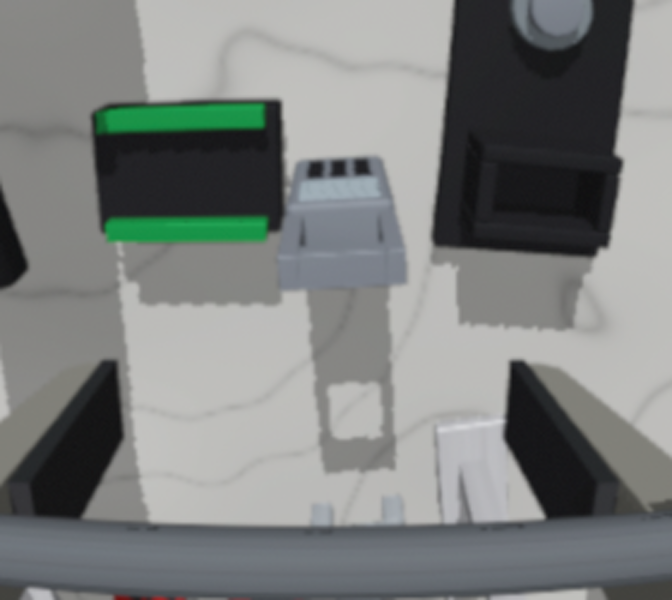

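Run:
```python
from h import *
k=manip.get_calibration('wrist')
print('cam',-np.array(k['R']).T@np.array(k['t']))
for n,c,z in [('bL',(278,288),.165),('bR',(405,284),.165),('fL',(283,253),.165),('fR',(402,250),.165),('winL',(302,247),.153),('winR',(384,244),.153),('bodyL',(292,207),.105),('bodyR',(390,205),.105),('pocketrimFL',(483,133),.064),('FR',(620,158),.064),('BL',(463,235),.064),('BR',(606,253),.064)]:
    print(n,np.round(wonz(k,(c[0]/2.4+150,c[1]/2.4+90),z),4))
```

```text
cam [0.36791566 0.17270234 0.46779102]
bL [0.4852 0.1346 0.165 ]
bR [0.4894 0.1876 0.165 ]
fL [0.4701 0.1388 0.165 ]
fR [0.4743 0.1876 0.165 ]
winL [0.4724 0.1459 0.153 ]
winR [0.475  0.1808 0.153 ]
bodyL [0.4675 0.1397 0.105 ]
bodyR [0.4719 0.1868 0.105 ]
pocketrimFL [0.4493 0.2413 0.064 ]
FR [0.4693 0.318  0.064 ]
BL [0.5048 0.2267 0.064 ]
BR [0.5239 0.3094 0.064 ]
```

Run:
```python
from h import *
plan([([.480,.162,.23],dwn(1.571-.079)),([.480,.162,.119],dwn(1.571-.079))],.8,step=.04,rs=.1)
```

```text
6 end [0.48  0.162 0.119]
"linear": [[-0.052, 0.057, 0.445], [-0.074, 0.051, 0.443], [-0.096, 0.044, 0.439], [-0.0, 0.0, 0.617], [-0.0, 0.0, 0.617], [-0.0, 0.0, 0.616]] 
"delta_rot": [[-0.011, 0.048, -0.015], [-0.01, 0.048, -0.014], [-0.011, 0.048, -0.015], [0.0, -0.0, -0.0], [0.0, -0.0, -0.0], [0.0, -0.0, -0.0]] 
"gripper": [0.8, 0.8, 0.8, 0.8, 0.8, 0.8]
```

Emit:
send_rows:
  linear:
    - [-0.05, 0.06, 0.44]
    - [-0.07, 0.05, 0.44]
    - [-0.1, 0.04, 0.44]
    - [0, 0, 0]
  delta_rot:
    - [-0.011, 0.048, -0.015]
    - [-0.01, 0.048, -0.015]
    - [-0.01, 0.048, -0.015]
    - [0, 0, 0]
  gripper: [1, 1, 1, 1]

```text
t: 22.0
ee_pos: [0.4797, 0.1614, 0.2292]
ee_rot: [-0.124, -3.135, 0.001]
force: [-0.7, 0.3, 0.6]
gripper_width: 0.0918
finger_force: 0.0
```

Run:
```python
from h import *
p,R,s=pose();print(s['t'],p,R[:,2],R[:,1],np.round(s['joints'],2))
k=wlook('w9',[('handset',0),('pocket',.014)])
plan([([.480,.162,.119],dwn(1.571-.079))],.8,step=.03,rs=.1)
```

```text
22.0 [0.47967874 0.16141783 0.22924424] [-4.12464395e-03 -4.47061597e-04 -9.99991394e-01] [ 7.90885488e-02  9.96867296e-01 -7.71879832e-04] [ 0.13  0.28 -0.61  1.9   0.18  1.02  0.94]
handset [(0.56, [282.0, 191.0], [0.483, 0.1627]), (0.35, [238.0, 381.0], [0.7861, 0.0682])]
pocket [(0.83, [375.0, 196.0], [0.4945, 0.2788])]
4 end [0.48  0.162 0.119]
"linear": [[0.003, -0.003, 0.473], [0.003, -0.003, 0.473], [0.002, -0.004, 0.473], [0.002, -0.003, 0.472]] 
"delta_rot": [[0.0, 0.0, 0.0], [0.0, 0.001, 0.0], [0.0, 0.0, 0.0], [0.001, 0.001, 0.001]] 
"gripper": [0.8, 0.8, 0.8, 0.8]
```

Emit:
send_rows:
  linear:
    - [-0.03, 0.01, 0.47]
    - [0, 0, 0.47]
    - [0, 0, 0.47]
    - [0, 0, 0.43]
    - [0, 0, 0]
  delta_rot:
    - [0, 0, 0]
    - [0, 0, 0]
    - [0, 0, 0]
    - [0, 0, 0]
    - [0, 0, 0]
  gripper: [1, 1, 1, 0.8, 0.6]

```text
t: 22.78
ee_pos: [0.4818, 0.1627, 0.1213]
ee_rot: [-0.123, -3.138, 0.0]
force: [-0.5, 0.2, 0.3]
gripper_width: 0.0751
finger_force: 0.0
```

Emit:
send_rows:
  linear:
    - [0, 0, 0]
    - [0, 0, 0]
    - [0, 0, 0]
    - [0, 0, 0]
    - [0, 0, 0]
  delta_rot:
    - [0, 0, 0]
    - [0, 0, 0]
    - [0, 0, 0]
    - [0, 0, 0]
    - [0, 0, 0]
  gripper: [0.4, 0.25, 0.2, 0.185, 0.178]

```text
t: 23.4
ee_pos: [0.4831, 0.1625, 0.1217]
ee_rot: [0.124, 3.138, 0.001]
force: [0.4, -0.4, 2.0]
gripper_width: 0.0544
finger_force: 3.1
```

Emit:
send_rows:
  linear:
    - [0, 0, 0]
    - [0, 0, 0]
    - [0, 0, 0]
  delta_rot:
    - [0, 0, 0]
    - [0, 0, 0]
    - [0, 0, 0]
  gripper: [0.176, 0.1755, 0.1755]

```text
t: 23.78
ee_pos: [0.4831, 0.1625, 0.1217]
ee_rot: [0.124, 3.139, 0.001]
force: [0.0, -1.5, 5.1]
gripper_width: 0.0543
finger_force: 7.2
```

Emit:
send_rows:
  linear:
    - [0, 0, 0]
    - [0, 0, 0]
    - [0, 0, 0]
  delta_rot:
    - [0, 0, 0]
    - [0, 0, 0]
    - [0, 0, 0]
  gripper: [0.174, 0.172, 0.171]

```text
t: 24.15
ee_pos: [0.4831, 0.1626, 0.1217]
ee_rot: [0.124, 3.139, 0.001]
force: [-0.8, -1.1, 5.4]
gripper_width: 0.0542
finger_force: 16.1
```

Emit:
send_rows:
  linear:
    - [0, 0, 0]
    - [0, 0, -0.1]
    - [0, 0, -0.1]
    - [0, 0, 0]
  delta_rot:
    - [0, 0, 0]
    - [0, 0, 0]
    - [0, 0, 0]
    - [0, 0, 0]
  gripper: [0.171, 0.171, 0.171, 0.171]

```text
t: 24.65
ee_pos: [0.483, 0.1629, 0.1337]
ee_rot: [0.124, 3.139, 0.002]
force: [-0.2, -0.2, -3.7]
gripper_width: 0.0541
finger_force: 15.9
```

Emit:
send_rows:
  linear:
    - [0, 0, -0.3]
    - [0, 0, -0.4]
    - [0, 0, -0.4]
    - [0, 0, -0.25]
    - [0, 0, 0]
  delta_rot:
    - [0, 0, 0]
    - [0, 0, 0]
    - [0, 0, 0]
    - [0, 0, 0]
    - [0, 0, 0]
  gripper: [0.171, 0.171, 0.171, 0.171, 0.171]

```text
t: 25.28
ee_pos: [0.4835, 0.1628, 0.2157]
ee_rot: [0.124, 3.136, 0.002]
force: [0.5, -0.6, -3.2]
gripper_width: 0.0538
finger_force: 15.9
```

Run:
```python
from h import *
p,R,s=pose();print(p,s['finger_force'],s['force'])
k=wlook('w10',[('pocket',.014),('start_top',.03),('charger',0)])
plan([([.4935,.2755,.215],dwn(1.571-.196))],.171,step=.022,rs=.1)
```

```text
[0.48353796 0.16284867 0.21569374] 15.895012021064758 [ 0.45336857 -0.62973216 -3.2047007 ]
pocket [(0.82, [379.0, 197.0], [0.4983, 0.2816]), (0.57, [87.0, 183.0], [0.4488, -0.0889])]
start_top [(0.55, [392.0, 107.0], [0.3923, 0.2966])]
charger [(0.95, [376.0, 154.0], [0.4477, 0.2836]), (0.27, [90.0, 182.0], [0.4493, -0.093])]
6 end [0.4935 0.2755 0.215 ]
"linear": [[-0.006, 0.316, -0.004], [-0.0, 0.316, -0.004], [0.006, 0.316, -0.004], [0.012, 0.316, -0.004], [0.018, 0.315, -0.005], [0.024, 0.315, -0.004]] 
"delta_rot": [[0.0, -0.0, 0.019], [0.0, -0.0, 0.02], [0.0, -0.0, 0.019], [0.0, -0.001, 0.02], [0.0, -0.0, 0.019], [0.0, -0.001, 0.02]] 
"gripper": [0.171, 0.171, 0.171, 0.171, 0.171, 0.171]
```

Emit:
send_rows:
  linear:
    - [0, 0.15, 0]
    - [0, 0.31, 0]
    - [0, 0.31, 0]
    - [0, 0.31, 0]
    - [0.01, 0.31, 0]
    - [0.02, 0.31, 0]
    - [0.03, 0.2, 0]
    - [0, 0, 0]
    - [0, 0, 0]
  delta_rot:
    - [0, 0, 0.017]
    - [0, 0, 0.017]
    - [0, 0, 0.017]
    - [0, 0, 0.017]
    - [0, 0, 0.017]
    - [0, 0, 0.017]
    - [0, 0, 0.015]
    - [0, 0, 0]
    - [0, 0, 0]
  gripper: [0.171, 0.171, 0.171, 0.171, 0.171, 0.171, 0.171, 0.171, 0.171]

```text
t: 26.6
ee_pos: [0.4942, 0.2755, 0.2142]
ee_rot: [-0.308, -3.126, 0.0]
force: [0.4, -0.4, -2.5]
gripper_width: 0.0543
finger_force: 15.9
```

Run:
```python
from h import *
p,R,s=pose();print(s['t'],p,R[:,1],R[:,2],s['finger_force'],s['force'])
k=wlook('w11',[('pocket',.014),('start_top',.03),('charger',0),('handset',.094)])
for c in('scene','side'):
    C=P(c);manip.capture(c)
    for th,z in(('handset',.094),('pocket',.014),('start_top',.03)):
        print(c,th,[(round(d['p'],2),np.round(np.array(d['position'])*[560,420],1).tolist(),np.round(onz(C,np.array(d['position'])*[560,420],z)[:2],4).tolist()) for d in manip.mark_of(th,c)])
plan([([.4935,.276,.215],dwn(1.571-.196))],.171,step=.022,rs=.1)
```

```text
26.6 [0.49419243 0.27548465 0.21415967] [ 1.95150328e-01  9.80773333e-01 -1.37956976e-04] [-3.42835578e-04 -7.24453754e-05 -9.99999939e-01] 15.895337462425232 [ 0.4475726  -0.40419351 -2.54958988]
pocket []
start_top [(0.9, [281.0, 99.0], [0.391, 0.297])]
charger [(0.64, [282.0, 152.0], [0.4496, 0.2867])]
handset [(0.59, [281.0, 209.0], [0.4956, 0.2756])]
scene handset [(0.92, [211.1, 260.0], [0.7281, 0.1396]), (0.81, [222.4, 238.4], [0.7362, 0.0669]), (0.73, [279.2, 343.0], [0.4943, 0.2821])]
scene pocket [(0.85, [280.6, 362.1], [0.4921, 0.2794])]
scene start_top [(0.68, [321.2, 381.0], [0.3958, 0.2947])]
side handset [(0.74, [234.6, 341.8], [0.4934, 0.274])]
side pocket [(0.57, [234.7, 369.8], [0.4991, 0.2773])]
side start_top [(0.41, [279.0, 143.7], [0.9234, -0.4394])]
1 end [0.4935 0.276  0.215 ]
"linear": [[0.012, -0.006, -0.008]] 
"delta_rot": [[0.001, 0.0, -0.0]] 
"gripper": [0.171]
```

Emit:
send_rows:
  linear:
    - [0.01, 0.02, 0.2]
    - [0, 0, 0.2]
    - [0, 0, 0.1]
    - [0, 0, 0.05]
    - [0, 0, 0.05]
    - [0, 0, 0]
  delta_rot:
    - [0, 0, 0]
    - [0, 0, 0]
    - [0, 0, 0]
    - [0, 0, 0]
    - [0, 0, 0]
    - [0, 0, 0]
  gripper: [0.171, 0.171, 0.171, 0.171, 0.171, 0.171]

```text
t: 28.0
ee_pos: [0.4939, 0.2775, 0.1784]
ee_rot: [0.307, 3.127, 0.001]
force: [-0.1, 0.5, -2.2]
gripper_width: 0.0539
finger_force: 15.9
```

Emit:
send_rows:
  linear:
    - [0, 0, 0.05]
    - [0, 0, 0.05]
    - [0, 0, 0]
  delta_rot:
    - [0, 0, 0]
    - [0, 0, 0]
    - [0, 0, 0]
  gripper: [0.171, 0.171, 0.171]

```text
t: 28.38
ee_pos: [0.4937, 0.2774, 0.1722]
ee_rot: [-0.307, -3.126, -0.001]
force: [0.4, 0.1, -2.4]
gripper_width: 0.0543
finger_force: 15.9
```

Emit:
send_rows:
  linear:
    - [0, 0, 0.1]
    - [0, 0, 0.1]
    - [0, 0, 0.1]
    - [0, 0, 0.1]
    - [0, 0, 0.05]
    - [0, 0, 0.05]
    - [0, 0, 0]
  delta_rot:
    - [0, 0, 0]
    - [0, 0, 0]
    - [0, 0, 0]
    - [0, 0, 0]
    - [0, 0, 0]
    - [0, 0, 0]
    - [0, 0, 0]
  gripper: [0.171, 0.171, 0.171, 0.171, 0.171, 0.171, 0.171]

```text
t: 29.25
ee_pos: [0.4938, 0.2775, 0.1423]
ee_rot: [-0.307, -3.126, -0.001]
force: [-0.3, -0.3, -1.9]
gripper_width: 0.054
finger_force: 15.9
```

Emit:
send_rows:
  linear:
    - [0, 0, 0.03]
    - [0, 0, 0.02]
    - [0, 0, 0]
  delta_rot:
    - [0, 0, 0]
    - [0, 0, 0]
    - [0, 0, 0]
  gripper: [0.171, 0.171, 0.171]

```text
t: 29.62
ee_pos: [0.4939, 0.2775, 0.1394]
ee_rot: [0.307, 3.126, 0.001]
force: [0.4, 0.3, -3.0]
gripper_width: 0.0541
finger_force: 15.9
```

Expect contact at about z = 0.1357; creep on.

Emit:
send_rows:
  linear:
    - [0, 0, 0.02]
    - [0, 0, 0.02]
    - [0, 0, 0.01]
    - [0, 0, 0]
  delta_rot:
    - [0, 0, 0]
    - [0, 0, 0]
    - [0, 0, 0]
    - [0, 0, 0]
  gripper: [0.171, 0.171, 0.171, 0.171]

```text
t: 30.12
ee_pos: [0.4938, 0.2776, 0.1364]
ee_rot: [-0.307, -3.126, -0.001]
force: [-0.6, 0.6, -2.3]
gripper_width: 0.0539
finger_force: 15.9
```

Emit:
send_rows:
  linear:
    - [0, 0, 0.01]
    - [0, 0, 0]
  delta_rot:
    - [0, 0, 0]
    - [0, 0, 0]
  gripper: [0.171, 0.171]

```text
t: 30.38
ee_pos: [0.4939, 0.2775, 0.1358]
ee_rot: [0.307, 3.127, 0.001]
force: [0.5, -0.1, -2.6]
gripper_width: 0.0538
finger_force: 15.9
```

Emit:
send_rows:
  linear:
    - [0, 0, 0.01]
    - [0, 0, 0.01]
    - [0, 0, 0]
  delta_rot:
    - [0, 0, 0]
    - [0, 0, 0]
    - [0, 0, 0]
  gripper: [0.171, 0.171, 0.171]

```text
t: 30.75
ee_pos: [0.4941, 0.2776, 0.1357]
ee_rot: [0.307, 3.126, 0.001]
force: [-2.6, -1.3, 6.4]
gripper_width: 0.0539
finger_force: 15.9
```

Emit:
send_rows:
  linear:
    - [0, 0, 0]
    - [0, 0, 0]
    - [0, 0, 0]
    - [0, 0, 0]
    - [0, 0, 0]
    - [0, 0, -0.4]
    - [0, 0, -0.6]
    - [0, 0, -0.6]
  delta_rot:
    - [0, 0, 0]
    - [0, 0, 0]
    - [0, 0, 0]
    - [0, 0, 0]
    - [0, 0, 0]
    - [0, 0, 0]
    - [0, 0, 0]
    - [0, 0, 0]
  gripper: [0.185, 0.25, 0.4, 0.6, 0.7, 0.7, 0.7, 0.7]

```text
t: 31.75
ee_pos: [0.4937, 0.2774, 0.2315]
ee_rot: [-0.307, -3.126, -0.001]
force: [-0.2, 0.8, -0.2]
gripper_width: 0.078
finger_force: 0.0
```

Run:
```python
from h import *
p,R,s=pose();print(s['t'],p,s['finger_force'],s['force'])
k=wlook('w12',[('start_top',.03),('handset',.014)])
for c in('scene','side'):
    C=P(c);manip.capture(c)
    for th,z in(('handset',.014),):
        print(c,th,[(round(d['p'],2),np.round(onz(C,np.array(d['position'])*[560,420],z)[:2],4).tolist()) for d in manip.mark_of(th,c)],[np.round(np.array(d['box'])*[560,420,560,420]) for d in manip.boxes_of(th,c)])
    print('expected top/bottom', proj(C,[[.494,.277,.014],[.494,.277,.179]]))
```

```text
31.75 [0.49366819 0.27744651 0.2315165 ] 0.0 [-0.15557821  0.76875751 -0.18447868]
start_top [(0.78, [282.0, 103.0], [0.3927, 0.3])]
handset [(0.84, [283.0, 189.0], [0.4936, 0.2807])]
scene handset [(0.86, [0.7818, -0.0048]), (0.69, [0.4958, 0.2761]), (0.59, [0.7777, 0.078]), (0.35, [0.7709, -0.2212])] [array([267., 311., 289., 365.]), array([206., 204., 233., 241.]), array([195., 213., 221., 267.])]
expected top/bottom [[280.2090946  360.81481645]
 [280.43003385 317.26422386]]
side handset [(0.72, [0.4936, 0.2784]), (0.68, [0.7745, -0.0073]), (0.57, [0.767, 0.0836]), (0.45, [0.4587, 0.086])] [array([212., 298., 250., 373.]), array([178., 191., 209., 248.]), array([221., 219., 239., 232.]), array([341., 188., 424., 244.])]
expected top/bottom [[237.05799765 371.2605482 ]
 [228.15141994 307.73590625]]
```

Run:
```python
from h import *
plan([([.3925,.2965,.23],dwn(1.571-.196)),([.3925,.2965,.06],dwn(1.571-.196))],-1,step=.04,rs=.1)
```

```text
8 end [0.3925 0.2965 0.06  ]
"linear": [[0.571, -0.003, -0.002], [0.57, -0.003, -0.003], [0.571, -0.004, -0.002], [0.0, 0.0, 0.567], [0.0, 0.0, 0.567], [0.0, 0.001, 0.566], [0.0, 0.0, 0.567], [0.001, 0.001, 0.566]] 
"delta_rot": [[-0.0, -0.001, -0.0], [-0.0, -0.0, -0.0], [-0.0, -0.001, -0.0], [-0.0, 0.0, -0.0], [-0.0, 0.0, -0.0], [-0.0, 0.0, -0.0], [-0.0, 0.0, -0.0], [-0.0, 0.0, -0.0]] 
"gripper": [-1, -1, -1, -1, -1, -1, -1, -1]
```

Emit:
send_rows:
  linear:
    - [0.57, 0, 0]
    - [0.57, 0, 0]
    - [0.57, 0, 0]
    - [0, 0, 0.56]
    - [0, 0, 0.56]
    - [0, 0, 0.56]
    - [0, 0, 0.56]
    - [0, 0, 0.5]
    - [0, 0, 0]
  delta_rot:
    - [0, 0, 0]
    - [0, 0, 0]
    - [0, 0, 0]
    - [0, 0, 0]
    - [0, 0, 0]
    - [0, 0, 0]
    - [0, 0, 0]
    - [0, 0, 0]
    - [0, 0, 0]
  gripper: [0.7, -1, -1, -1, -1, -1, -1, -1, -1]

```text
t: 33.33
ee_pos: [0.3915, 0.2965, 0.0641]
ee_rot: [-0.306, -3.122, 0.004]
force: [-0.0, -0.7, -0.2]
gripper_width: 0.001
finger_force: 0.0
```

Run:
```python
from h import *
p,R,s=pose();print(s['t'],p,s['gripper_width'],s['force'],R[:,2],np.round(s['joints'],2))
```

```text
33.325 [0.39146785 0.2964646  0.06410862] 0.0010437151033215106 [-0.03397508 -0.66589523 -0.16101512] [-0.00469233 -0.00207184 -0.99998684] [-0.26  0.5  -0.55  2.06  0.4   0.69  0.3 ]
```

Emit:
send_rows:
  linear:
    - [0, 0, 0.1]
    - [0, 0, 0.1]
    - [0, 0, 0.1]
    - [0, 0, 0.1]
    - [0, 0, 0]
  delta_rot:
    - [0, 0, 0]
    - [0, 0, 0]
    - [0, 0, 0]
    - [0, 0, 0]
    - [0, 0, 0]
  gripper: [-1, -1, -1, -1, -1]

```text
t: 33.95
ee_pos: [0.393, 0.2974, 0.0419]
ee_rot: [-0.307, -3.126, -0.0]
force: [0.5, -0.5, 0.3]
gripper_width: 0.0004
finger_force: 0.0
```

Emit:
send_rows:
  linear:
    - [0, 0, 0.05]
    - [0, 0, 0.05]
    - [0, 0, 0]
  delta_rot:
    - [0, 0, 0]
    - [0, 0, 0]
    - [0, 0, 0]
  gripper: [-1, -1, -1]

```text
t: 34.33
ee_pos: [0.3934, 0.2976, 0.0362]
ee_rot: [0.307, 3.126, 0.001]
force: [0.5, 0.4, 1.0]
gripper_width: 0.0002
finger_force: 0.7
```

Emit:
send_rows:
  linear:
    - [0, 0, 0.05]
    - [0, 0, 0.05]
    - [0, 0, 0]
  delta_rot:
    - [0, 0, 0]
    - [0, 0, 0]
    - [0, 0, 0]
  gripper: [-1, -1, -1]

```text
t: 34.7
ee_pos: [0.3934, 0.2977, 0.0304]
ee_rot: [0.307, 3.126, 0.001]
force: [-1.0, -1.4, 5.1]
gripper_width: 0.0003
finger_force: 2.4
```

Emit:
send_rows:
  linear:
    - [0, 0, 0.03]
    - [0, 0, 0]
    - [0, 0, 0]
  delta_rot:
    - [0, 0, 0]
    - [0, 0, 0]
    - [0, 0, 0]
  gripper: [-1, -1, -1]

```text
t: 35.08
ee_pos: [0.3935, 0.2977, 0.0301]
ee_rot: [0.307, 3.125, -0.0]
force: [-4.7, -4.3, 21.8]
gripper_width: 0.0005
finger_force: 11.0
```

Bottomed out (z no longer falls, 22 N). Now withdraw and check.

Emit:
send_rows:
  linear:
    - [0, 0, -0.2]
    - [0, 0, -0.5]
    - [0, 0, -0.8]
    - [0, 0, -0.8]
    - [0, 0, -0.8]
    - [0, 0, 0]
    - [0, 0, 0]
  delta_rot:
    - [0, 0, 0]
    - [0, 0, 0]
    - [0, 0, 0]
    - [0, 0, 0]
    - [0, 0, 0]
    - [0, 0, 0]
    - [0, 0, 0]
  gripper: [-1, -1, -1, -1, -1, -1, -1]

```text
t: 35.95
ee_pos: [0.393, 0.2968, 0.2138]
ee_rot: [-0.308, -3.126, 0.0]
force: [0.4, -0.3, -0.7]
gripper_width: 0.0002
finger_force: 0.0
```

Run:
```python
from h import *
p,R,s=pose();print(s['t'],p,s['force'])
k=wlook('w13',[('handset',.014),('module',0),('meter',0)])
for c in('scene','side'):
    C=P(c);manip.capture(c)
    for th,z in(('handset',.014),('plug',.02),('module',0),('meter',0)):
        print(c,th,[(round(d['p'],2),np.round(onz(C,np.array(d['position'])*[560,420],z)[:2],3).tolist()) for d in manip.mark_of(th,c)])
```

```text
35.95 [0.39297194 0.2968468  0.21378622] [ 0.43773941 -0.31417511 -0.67135066]
handset []
module [(0.74, [132.0, 270.0], [0.4601, 0.0722])]
meter [(0.73, [45.0, 278.0], [0.4526, -0.1031])]
scene handset [(0.84, [0.499, 0.279]), (0.71, [0.779, 0.077]), (0.56, [0.782, -0.005])]
scene plug []
scene module [(0.87, [0.467, 0.076]), (0.57, [0.451, 0.289])]
scene meter []
side handset [(0.81, [0.771, -0.001]), (0.68, [0.773, 0.083]), (0.61, [0.493, 0.276]), (0.58, [0.465, -0.276])]
side plug [(0.92, [0.447, -0.257])]
side module [(0.79, [0.467, 0.077])]
side meter [(0.98, [0.454, -0.099])]
```

All in place; handing in.

```bash
python3 -c "
from cell import manip
print(manip.close_job())"
```

```text
the job is handed in; nothing more can be done
None
```

I handed the job in with the plug in the tray, the handset in the charger's pocket and the start button pressed down and released. On the way the handset slipped from the grip and fell about 13 cm; it landed upright on the table, and I regrasped it and placed it. The module and meter read as unmoved. I did not re-measure the lamp and spanner, and no verdict came back.

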